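# Turn the chart leaf in the binder and put the reading mask on its pins

### The job

Lift the metal reading mask off the right-hand side of the ring binder, lay it flat in the middle of the cork mat and let go of it, then turn the binder's stiff leaf over the rings until it lies fully flat on the left with its chart showing, without letting it slap down. Take up the mask again and lay it over the chart, half a turn round from how it lay at first, so that its two round holes drop over the two pins on the binder's left cover and it lies flat on the leaf, and let go. Do not tip the mask up, and leave the other things on the bench where they are.

Things in the scene. Friction and masses are not known exactly. Their poses are not given: they have to be found in the camera images.
- binder: Ring binder lying open, fixed to the bench, turned up to 0.15 rad. Black covers 245 (x) by 400 (y) by 3 mm; a stack of sheets on each side, 210 by 121 mm, top 23 mm above the bench. Origin: centre of its underside. x along the spine (away from the robot), y towards the left-hand page, z up.
- ring_axis (a point): Centre of the binder's three steel rings, 25 mm above the bench on the spine's middle line; axes as the binder's. The rings stand in a row along x, at x = -70, 0 and 70 mm, 20 mm in radius, tops 47 mm above the bench.
- leaf (a joint): Angle of the stiff leaf about the ring axis: 0 lies flat on the right stack (binder's -y), 1.57 upright, 3.14 flat on the left stack, chart up; stops at 0 and 3.14. Cardboard, 110 g, 4 mm thick, 210 mm along the spine, from 14 to 135 mm from the ring axis; lying flat its faces are 23 and 27 mm above the bench. It turns easily and falls when let go.
- leaf_tab (a point): Point on the leaf's tab, 172 mm from the ring axis, mid-thickness. The tab is 30 mm wide (along the spine), 4 mm thick, from 135 to 187 mm from the ring axis, at the middle of the leaf; 20 mm of free space below it when flat. Gripped from above across its width it swivels between the fingers as the leaf turns. x along the spine; y towards the rings.
- mask_grip (a point): Reading mask: aluminium plate 200 (x) by 112 (y) by 5 mm, 160 g. In its middle an upright rib to grip, 70 (x) by 14 (y) mm, 24 mm high above the plate; this point is the rib's centre, 17 mm above the plate's underside. At the start it lies on the leaf, x roughly opposite to the binder's x. Seated, its axes match the binder's and this point is 19 mm above ring_axis.
- mask: The same mask; origin at the centre of the plate's underside, axes as for mask_grip.
- hole_near (a point): Centre, on the plate's underside, of the mask's hole at x = -78, y = +44 mm of the mask; 11 mm in diameter, goes over pin_near.
- hole_far (a point): The same for the mask's other hole, at x = +78, y = +44 mm; goes over pin_far.
- pin_near (a point): Tip of the steel locating pin nearer the robot on the binder's left cover, 8 mm in diameter with a small chamfer, at x = -78, y = +150 mm of the binder, 38 mm above the bench: 11 mm above the turned leaf, 6 mm above a seated mask plate.
- pin_far (a point): Tip of the other pin, alike, at x = +78, y = +150 mm of the binder.
- mat: Square cork mat 200 by 200 mm, 3 mm thick, fixed to the bench to the right of the binder; origin at the centre of its underside.
- amber_a: Bystander: small amber bottle, 36 mm across, 85 mm tall; origin at its foot.
- amber_b: Bystander: another such bottle.
- jar: Bystander: jar 64 mm across, 45 mm tall; origin at its foot.
- carton_a: Bystander: white carton 65 by 85 by 40 mm high; origin at its underside.
- carton_b: Bystander: brown carton of the same size.
- soap: Bystander: bar of soap 55 by 80 by 26 mm high; origin at its underside.
- marker: Bystander: grey marker pen 14 mm thick, 120 mm long, lying.
There are look-alikes about, which are no part of the job. What is meant by the mask is not purple, and is the smaller of those in its own colour.

How it is judged:
By the outcome, as a careful person would: the job done as asked, in the order asked, and still so for the second after the job is handed in, with the robot touching nothing.
It also fails if it takes over 72 s, if anything falls off the work surface, if the arm or the gripper's body presses on something with over 40 N, if the wrist force passes 120 N, or if a joint passes its speed limit or range.

### The arm

A 6-joint arm with a two-finger parallel gripper is mounted at the origin on the work surface. World frame = base frame: x ahead of the robot, y to its left, z up, the work surface at z = 0. Lengths are in m, angles in rad, forces in N, time in s.
With the tool pointing down it reaches from about 0.35 to 0.975 m from the base axis. Payload 4.9 kg.
Tool frame: the origin (TCP) lies on the front face of the gripper's body, between the roots of the fingers; the fingertips stand 73 mm ahead of it and the grasp point (between the pads) lies 54 mm ahead of it (tip_extent is the distance from the TCP to the fingertips, in m); y points along the fingers, x is the direction in which the jaws open and shut, and the axes are right-handed (so a half turn about y gives the same grasp; the last joint's range is limited). The gripper opens to 85 mm and grips with 20 to 120 N. Pads are 22 mm wide; open, the fingers measure 114 mm over their backs; the gripper's body (76 mm by 85 mm) begins 54 mm behind the grasp point. The pads swing forward as they close: fully open they stand 13 mm farther back than shut.
Start: joints at [-1.407, 0.053, 1.613, -0, 1.476, -0.119], TCP at [0.174, -0.6, 0.304] pointing down, gripper open.
Joint ranges: [-3.01, 3.01], [-1.01, 2.22], [0.06, 2.58], [-1.02, 4.17], [0.09, 2.62], [-3.14, 3.14]. Speed limits (rad/s): [2.57, 2.57, 3.14, 3.14, 3.14, 3.14].

### API

Orientations are given as a unit quaternion [w, x, y, z].
In Python, from plant import state, grab_frame, camera_info, job_done, tip_extent gives the robot as it stands.
- The arm moves only by the tool carry_out, never from a script. Its argument "rows" is a list that holds one entry, the list of rows, each a list of 7 numbers: the turn, a rotation vector about the world's x, y, z as a fraction of full scale, then the shift along the world's x, y, z as a fraction of full scale, then the finger opening in mm, from 0 to 85.4. A call has 1 to 5 rows; each row shifts and turns the commanded pose from where the row before left it; what a row does not reach is not made up. Full scale, the value 1, is 40 mm for a shift and 4 degrees for a turn. A row lasts 1/10 s, in which the tool goes at most 50 mm and 8.59 degrees, less where a joint would pass 70% of its speed; a pose out of reach is approached as far as the arm can. A call with a number of a shift or a turn outside -1 to 1 is refused whole. A call with a gripper value outside its range is refused whole. The fingers move at their own pace and stop on an object; the grip force is fixed at half the most. Time passes only in rows, so rows that do not move let the fingers close. It gives the time, the measured TCP pose, the force and the opening at its end, in the units of the state.
- state(): the state, without advancing time (a new reading comes with each control period).
- grab_frame(name): name is "scene" or "top" or "wrist"; returns the picture (420x560x3 uint8, blue, green, red); there is no depth.
- camera_info(name): a dict with "intrinsics" (3x3 intrinsics, pixels), "xyz" and "rotation" of the camera in the world; the wrist camera has in their place "tool_from_camera" (4x4, takes a point from camera to tool coordinates, whose origin is the TCP and whose axes are the tool frame's). Camera axes: x right, y down, z forward; pixel columns grow to the right and rows downward; lengths in m; the calibration is good to about 2 mm. A picture is of the moment at which its call begins: read the wrist's pose just before it. camera_info takes no time and is no camera call.
- job_done(): hands the job in, once; it reports no verdict.
The state is a dict: "time": time; "joint_pos": joint angles; "joint_vel": joint speeds; "joint_efforts": joint torques, N m; "tool_pos": TCP position; "tool_rot": TCP orientation; "contact_force": force on the tool from outside, world axes, zero at the start; "ft_torque": the same for the moment, N m; "gripper_width": opening from 0.0 (shut) to 1.0 (fully open).
Only numpy, scipy, OpenCV 4.12 (cv2) and the standard library are available. Lean on these libraries where they do the work, as an engineer would, in place of code of your own. Each camera call takes 0.05 s, during which the arm holds its last target.

## Working session

There is one attempt and no reset: what is moved stays moved. The work goes in short steps, Python scripts to look and compute and a tool call to move; the robot and the scene stay as the last step left them, time stands still between calls to the robot, and variables do not carry over. Pictures are saved under pics/ and viewed, and the job is handed in when it is done.

Besides the shell and the picture viewer there is one more tool, called after "Call:" by a JSON object that holds its "api" and its "payload", one argument or row to a line. carry_out: Moves the arm, as the interface text tells. Shift numbers are shares of 40 mm and turn numbers shares of 4 degrees, none past 1 either way. Its arguments: {"type":"object","properties":{"rows":{"type":"array"}},"required":["rows"]}

```bash
ls; mkdir -p pics; python3 - <<'E'
from plant import *
import cv2
s=state();print(s)
for n in("scene","top","wrist"):
    cv2.imwrite(f"pics/{n}0.png",grab_frame(n)); print(n,camera_info(n))
print(tip_extent)
E
```

```text
pics
{'time': 0.0, 'joint_pos': array([-1.40699333e+00,  5.34019490e-02,  1.61431446e+00,  1.27614887e-05,
        1.47602011e+00, -1.19023591e-01]), 'joint_vel': array([ 0.00185402, -0.00019813, -0.0010046 ,  0.00030853, -0.00107372,
        0.00141172]), 'joint_efforts': array([-1.80806852e-03, -3.93682086e+01, -3.70176744e+01, -2.79181168e-04,
        6.88008178e-03,  1.15631698e-05]), 'tool_pos': array([ 0.17432887, -0.59969242,  0.30262269]), 'tool_rot': array([ 0.56600661, -0.56495245,  0.4250825 , -0.42399305]), 'contact_force': array([ 0.10584061,  0.37333413, -0.71221113]), 'ft_torque': array([-0.02155371, -0.01053976, -0.00076964]), 'gripper_width': 0.9994498523734238}
scene {'intrinsics': array([[425.01588354,   0.        , 284.67668965],
       [  0.        , 425.01588354, 215.2741039 ],
       [  0.        ,   0.        ,   1.        ]]), 'xyz': array([1.13949699, 0.02208251, 0.88314766]), 'rotation': array([-0.24456153,  0.67075428,  0.65803777, -0.23930031])}
top {'intrinsics': array([[461.90671551,   0.        , 277.96478078],
       [  0.        , 461.90671551, 210.34071111],
       [  0.        ,   0.        ,   1.        ]]), 'xyz': array([0.3515385 , 0.04771808, 1.23706374]), 'rotation': array([ 0.02823875, -0.70177431,  0.71100693, -0.03441696])}
wrist {'intrinsics': array([[307.97530299,   0.        , 280.59181549],
       [  0.        , 307.97530299, 209.33260741],
       [  0.        ,   0.        ,   1.        ]]), 'tool_from_camera': array([[ 9.99999353e-01, -5.04584973e-04, -1.01944217e-03,
        -1.03122076e-03],
       [ 8.05908438e-04, -3.18185877e-01,  9.48028005e-01,
        -6.99988664e-02],
       [-8.02732787e-04, -9.48028213e-01, -3.18185264e-01,
         8.34069399e-02],
       [ 0.00000000e+00,  0.00000000e+00,  0.00000000e+00,
         1.00000000e+00]])}
0.0726
```

View pics/top0.png

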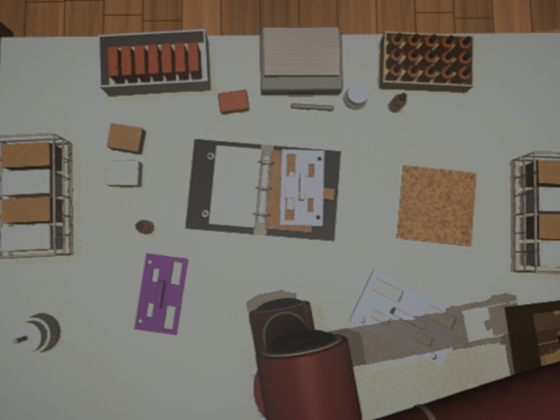

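View pics/scene0.png

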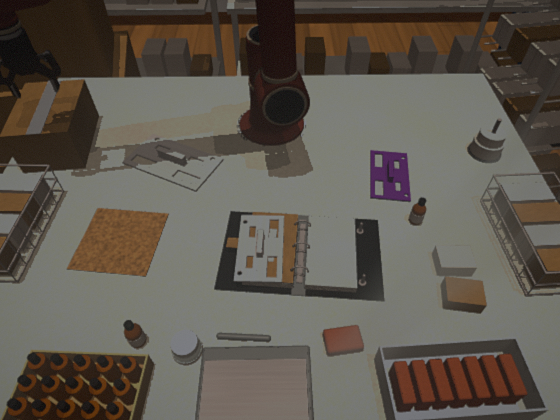

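View pics/wrist0.png

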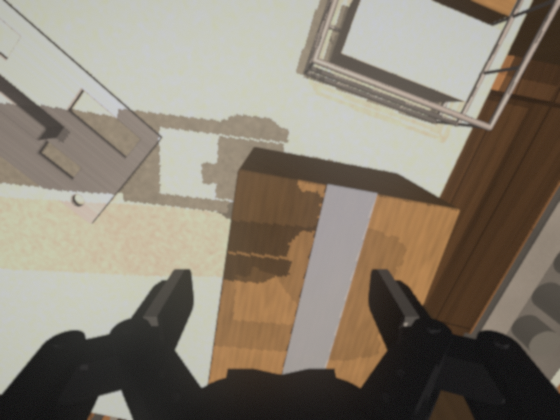

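```bash
python3 - <<'E'
import cv2
i=cv2.imread("pics/top0.png")
cv2.imwrite("pics/t_b.png",cv2.resize(i[130:250,180:350],None,fx=4.7,fy=4.7,interpolation=cv2.INTER_CUBIC))
i=cv2.imread("pics/scene0.png")
cv2.imwrite("pics/s_b.png",cv2.resize(i[200:310,215:390],None,fx=4.5,fy=4.5,interpolation=cv2.INTER_CUBIC))
E
```

```text
(no output)
```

View pics/t_b.png

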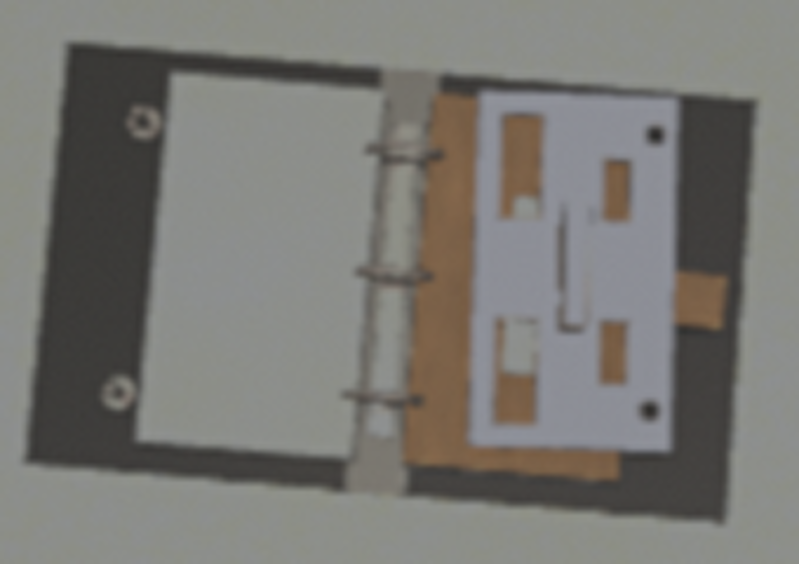

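View pics/s_b.png

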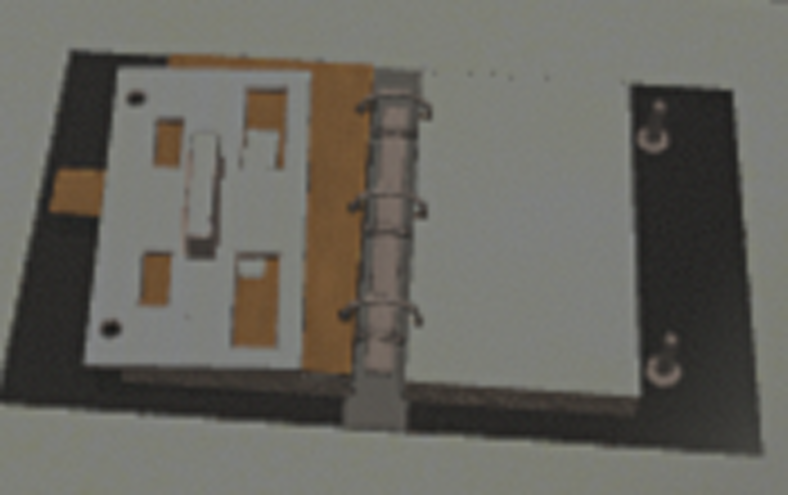

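```bash
cat > h.py <<'E'
import numpy as np, cv2
from scipy.spatial.transform import Rotation as R
from plant import *
def cam(n):
    c=camera_info(n); K=c["intrinsics"]
    if "xyz" in c: return K,R.from_quat(np.array(c["rotation"])[[1,2,3,0]]).as_matrix(),np.array(c["xyz"])
    s=state(); Rt=R.from_quat(np.array(s["tool_rot"])[[1,2,3,0]]).as_matrix(); T=c["tool_from_camera"]
    return K,Rt@T[:3,:3],Rt@T[:3,3]+s["tool_pos"]
def pix(c,uv,z):
    K,r,t=c
    d=r@np.linalg.solve(K,[uv[0],uv[1],1.]); return t+d*(z-t[2])/d[2]
def proj(c,p):
    K,r,t=c; q=K@(r.T@(np.asarray(p)-t)); return q[:2]/q[2]
def crop(uv,o,s): # cv2 resize pixel centre convention
    return (np.array(uv)+.5)/s-.5+np.array(o)
E
python3 - <<'E'
from h import *
np.set_printoptions(precision=4,suppress=True)
T=cam("top");S=cam("scene")
def ft(uv,z): return pix(T,crop(uv,(180,130),4.7),z)
def fs(uv,z): return pix(S,crop(uv,(215,200),4.5),z)
print("binder");B=np.array([ft(p,.003) for p in[(68,42),(757,98),(725,522),(27,462)]]);print(B,B.mean(0))
B=np.array([fs(p,.003) for p in[(764,454),(2,402),(68,50),(733,92)]]);print(B,B.mean(0))
print("mask");M=np.array([ft(p,.032) for p in[(479,91),(681,98),(672,451),(470,444)]]);print(M,M.mean(0))
h=np.array([ft(p,.032) for p in[(656,135),(649,411)]]);print("holes",h)
M=np.array([fs(p,.032) for p in[(302,368),(84,363),(118,70),(312,72)]]);print(M,M.mean(0))
h2=np.array([fs(p,.032) for p in[(111,328),(136,99)]]);print("holes",h2, [np.arctan2(*(a[0]-a[1])[[1,0]]) for a in(h,h2)])
print("ring/pins")
for p in[(143,122),(119,393)]:print(ft(p,.003))
for p in[(664,370),(653,140)]:print(fs(p,.003))
for p in [(670,340),(659,105)]:print('tip',fs(p,.038))
print("mat");m=np.array([pix(T,p,.003) for p in[(402,166),(476,171),(472,245),(398,240)]]);print(m,m.mean(0))
E
```

```text
binder
[[ 0.6598  0.2614  0.003 ]
 [ 0.6223 -0.1363  0.003 ]
 [ 0.378  -0.1119  0.003 ]
 [ 0.4172  0.284   0.003 ]] [0.5193 0.0743 0.003 ]
[[ 0.6625  0.263   0.003 ]
 [ 0.6246 -0.1315  0.003 ]
 [ 0.3816 -0.1124  0.003 ]
 [ 0.4221  0.2855  0.003 ]] [0.5227 0.0761 0.003 ]
mask
[[ 0.6218  0.0248  0.032 ]
 [ 0.6164 -0.0891  0.032 ]
 [ 0.4171 -0.0796  0.032 ]
 [ 0.4225  0.0327  0.032 ]] [ 0.5195 -0.0278  0.032 ]
holes [[ 0.5954 -0.0745  0.032 ]
 [ 0.4396 -0.0673  0.032 ]]
[[ 0.6245  0.026   0.032 ]
 [ 0.6194 -0.0862  0.032 ]
 [ 0.4225 -0.0779  0.032 ]
 [ 0.4261  0.0348  0.032 ]] [ 0.5231 -0.0259  0.032 ]
holes [[ 0.5985 -0.0733  0.032 ]
 [ 0.4444 -0.0666  0.032 ]] [np.float64(-0.04635688061811415), np.float64(-0.04381144749621971)]
ring/pins
[0.6124 0.2181 0.003 ]
[0.4559 0.2318 0.003 ]
[0.6118 0.2183 0.003 ]
[0.4573 0.2331 0.003 ]
tip [0.615  0.2161 0.038 ]
tip [0.4593 0.2314 0.038 ]
mat
[[ 0.5776 -0.3017  0.003 ]
 [ 0.5614 -0.5024  0.003 ]
 [ 0.3615 -0.4813  0.003 ]
 [ 0.3775 -0.2836  0.003 ]] [ 0.4695 -0.3922  0.003 ]
```

```bash
cat >> h.py <<'E'
def tool():
    s=state(); return R.from_quat(np.array(s["tool_rot"])[[1,2,3,0]]).as_matrix(), np.array(s["tool_pos"]), s
def report():
    r,p,s=tool()
    print("t %.2f p %s yawx %.4f ydir %s w %.3f F %s j %s"%(s["time"],np.round(p,4),np.arctan2(r[1,0],r[0,0]),np.round(r[:,1],4),s["gripper_width"],np.round(s["contact_force"],1),np.round(s["joint_pos"],2)))
def delta(xy=None,z=None,yaw=None):
    """moves needed in rows-units: total shift/40mm, rotvec/4deg to make tool point down with tool-x yaw (mod pi)"""
    r,p,s=tool()
    t=p.copy()
    if xy is not None:t[:2]=xy
    if z is not None:t[2]=z
    d=(t-p)/.04
    if yaw is None: yaw=np.arctan2(r[1,0],r[0,0])
    x=np.array([np.cos(yaw),np.sin(yaw),0]); y=np.array([0,0,-1.]); g=np.c_[x,y,np.cross(x,y)]
    out=[]
    v=R.from_matrix(g@r.T).as_rotvec()/np.radians(4)
    print("shift",np.round(d,3),"turn",np.round(v,3))
E
python3 - <<'E'
from h import *
report()
delta((.521,-.027),.2,np.pi/2-.045)
delta((.521,-.027),.2,-np.pi/2-.045)
E
```

```text
t 0.15 p [ 0.1743 -0.5998  0.3029] yawx -1.2880 ydir [-2.0e-04  1.6e-03 -1.0e+00] w 0.999 F [ 0.5  0.3 -0.4] j [-1.41  0.05  1.61  0.    1.48 -0.12]
shift [ 8.667 14.32  -2.573] turn [-0.0000e+00 -3.4000e-02  4.0305e+01]
shift [ 8.667 14.32  -2.573] turn [-0.024  0.    -4.695]
```

Call:
{"api": "carry_out", "payload": {
  "rows": [
    [[0, 0, -0.29, 0.54, 0.9, 0, 85], [0, 0, -0.29, 0.54, 0.9, 0, 85], [0, 0, -0.29, 0.54, 0.9, 0, 85], [0, 0, -0.29, 0.54, 0.9, 0, 85], [0, 0, -0.29, 0.54, 0.9, 0, 85]]
  ]
}}

```text
time: 0.65
tool_pos: [0.2829, -0.4185, 0.3035]
tool_rot: [0.543, -0.543, 0.453, -0.453]
contact_force: [0.4, 0.7, -0.1]
gripper_width: 0.999
```

Call:
{"api": "carry_out", "payload": {
  "rows": [
    [[0, 0, -0.29, 0.54, 0.9, 0, 85], [0, 0, -0.29, 0.54, 0.9, 0, 85], [0, 0, -0.29, 0.54, 0.9, 0, 85], [0, 0, -0.29, 0.54, 0.9, 0, 85], [0, 0, -0.29, 0.54, 0.9, 0, 85]]
  ]
}}

```text
time: 1.15
tool_pos: [0.3908, -0.2385, 0.3037]
tool_rot: [0.519, -0.519, 0.48, -0.48]
contact_force: [0.1, -1.0, -0.0]
gripper_width: 0.999
```

Call:
{"api": "carry_out", "payload": {
  "rows": [
    [[0, 0, -0.29, 0.54, 0.9, -0.4, 70], [0, 0, -0.29, 0.54, 0.9, -0.4, 60], [0, 0, -0.29, 0.54, 0.9, -0.4, 50], [0, 0, -0.29, 0.54, 0.9, -0.4, 50], [0, 0, -0.29, 0.54, 0.9, -0.4, 50]]
  ]
}}

```text
time: 1.65
tool_pos: [0.4988, -0.0584, 0.2232]
tool_rot: [-0.495, 0.495, -0.505, 0.505]
contact_force: [0.8, -1.5, 0.3]
gripper_width: 0.584
```

Call:
{"api": "carry_out", "payload": {
  "rows": [
    [[0, 0, -0.2, 0.3, 0.4, -0.3, 50], [0, 0, 0, 0, 0, 0, 50]]
  ]
}}

```text
time: 1.85
tool_pos: [0.5099, -0.0419, 0.2094]
tool_rot: [0.491, -0.493, 0.509, -0.506]
contact_force: [-1.8, 0.5, -0.3]
gripper_width: 0.59
```

```bash
python3 - <<'E'
from h import *
report(); 
cv2.imwrite("pics/w1.png",grab_frame("wrist"))
delta((.521,-.027),.2,-np.pi/2-.045)
E
```

```text
t 1.85 p [ 0.5099 -0.0419  0.2094] yawx -1.6019 ydir [-0.0045  0.0014 -1.    ] w 0.590 F [-1.8  0.5 -0.3] j [-0.23 -0.14  1.96  0.    1.32  1.37]
shift [ 0.277  0.405 -0.264] turn [-0.005 -0.044 -0.183]
```

View pics/w1.png

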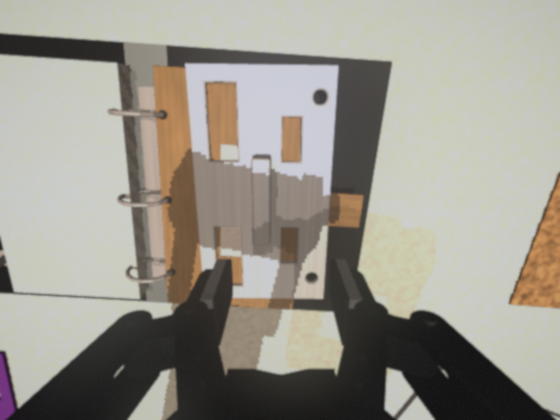

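```bash
python3 - <<'E'
from h import *
np.set_printoptions(precision=4,suppress=True)
W=cam("wrist")
a=pix(W,(320,97),.032);b=pix(W,(311,278),.032);print(a,b,np.linalg.norm(a-b),np.arctan2(*(a-b)[[1,0]]))
d=(a-b)/np.linalg.norm(a-b); n=np.array([-d[1],d[0],0]);print("centre",(a+b)/2+.044*n)
for p in[(186,64),(338,66),(326,298)]:print(pix(W,p,.032))
for p in[(253,156),(270,156)]:print('rib',pix(W,p,.056))
for p in[(390,61),(167,45)]:print('bind',pix(W,p,.003))
E
```

```text
[ 0.5978 -0.0742  0.032 ] [ 0.4413 -0.0672  0.032 ] 0.15664939443356313 -0.04483182080973547
centre [ 0.5215 -0.0268  0.032 ]
[0.6238 0.0243 0.032 ]
[ 0.6188 -0.0873  0.032 ]
[ 0.4193 -0.0813  0.032 ]
rib [ 0.5586 -0.023   0.056 ]
rib [ 0.5582 -0.0354  0.056 ]
bind [ 0.6241 -0.1346  0.003 ]
bind [0.6418 0.0458 0.003 ]
```

Call:
{"api": "carry_out", "payload": {
  "rows": [
    [[0, -0.04, -0.18, 0.29, 0.38, -0.5, 50], [0, 0, 0, 0, 0, -0.6, 50], [0, 0, 0, 0, 0, -0.6, 45], [0, 0, 0, 0, 0, -0.4, 45], [0, 0, 0, 0, 0, 0, 45]]
  ]
}}

```text
time: 2.4
tool_pos: [0.5201, -0.0299, 0.1259]
tool_rot: [0.487, -0.488, 0.513, -0.511]
contact_force: [-0.2, -0.4, -0.2]
gripper_width: 0.525
```

```bash
python3 - <<'E'
from h import *
report(); 
cv2.imwrite("pics/w2.png",grab_frame("wrist"))
delta((.5215,-.027),.108,-np.pi/2-.045)
E
```

```text
t 2.40 p [ 0.5201 -0.0299  0.1259] yawx -1.6196 ydir [-1.8e-03  5.0e-04 -1.0e+00] w 0.525 F [-0.2 -0.4 -0.2] j [-0.2  -0.01  1.99  0.    1.16  1.42]
shift [ 0.007  0.073 -0.489] turn [-0.001  0.015  0.054]
```

View pics/w2.png

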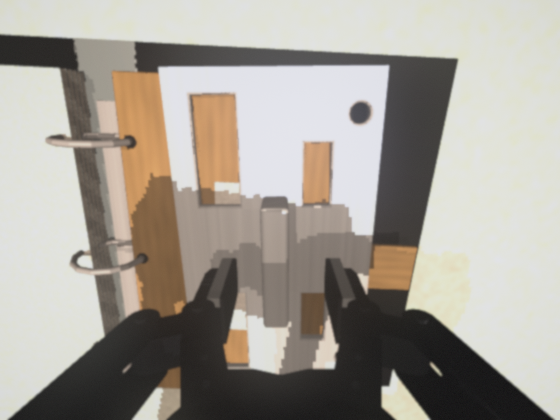

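Call:
{"api": "carry_out", "payload": {
  "rows": [
    [[0, 0, 0, 0.02, 0.07, -0.35, 45], [0, 0, 0, 0, 0, -0.12, 40], [0, 0, 0, 0, 0, 0, 30], [0, 0, 0, 0, 0, 0, 10], [0, 0, 0, 0, 0, 0, 5]]
  ]
}}

```text
time: 2.95
tool_pos: [0.5231, -0.0262, 0.1096]
tool_rot: [-0.489, 0.487, -0.511, 0.513]
contact_force: [0.5, 0.3, -0.5]
gripper_width: 0.147
```

Call:
{"api": "carry_out", "payload": {
  "rows": [
    [[0, 0, 0, 0, 0, 0, 5], [0, 0, 0, 0, 0, 0, 5], [0, 0, 0, 0, 0, 0, 5]]
  ]
}}

```text
time: 3.25
tool_pos: [0.5232, -0.0262, 0.1096]
tool_rot: [-0.489, 0.487, -0.511, 0.513]
contact_force: [0.3, 0.3, 2.2]
gripper_width: 0.149
```

```bash
python3 - <<'E'
from h import *
report(); 
cv2.imwrite("pics/w3.png",grab_frame("wrist"))
E
```

```text
t 3.25 p [ 0.5232 -0.0262  0.1096] yawx -1.6181 ydir [ 3.7e-03 -2.0e-04 -1.0e+00] w 0.149 F [0.3 0.3 2.2] j [-0.19  0.02  2.    0.    1.12  1.43]
```

View pics/w3.png

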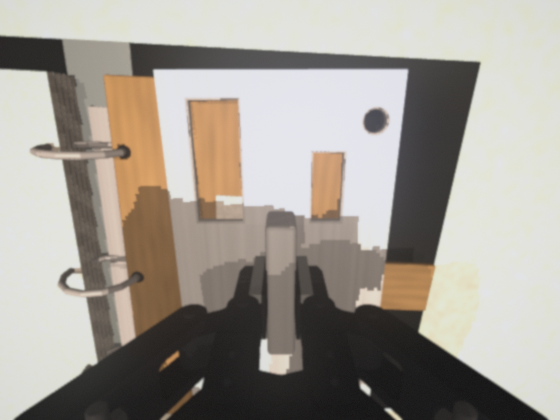

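Call:
{"api": "carry_out", "payload": {
  "rows": [
    [[0, 0, 0, 0, 0, 0.3, 5], [0, 0, 0, 0, 0, 0.6, 5], [0, 0, 0.5, 0, 0, 0.8, 5], [0, 0, 0.9, 0, -0.2, 0.6, 5], [0, 0, 0.9, -0.05, -0.4, 0.2, 5]]
  ]
}}

```text
time: 3.8
tool_pos: [0.5221, -0.05, 0.213]
tool_rot: [0.53, -0.527, 0.468, -0.472]
contact_force: [-0.4, -0.9, -1.7]
gripper_width: 0.143
```

Call:
{"api": "carry_out", "payload": {
  "rows": [
    [[0, 0, 0.98, -0.08, -0.5, 0, 5], [0, 0, 0.98, -0.08, -0.5, 0, 5], [0, 0, 0.98, -0.08, -0.5, 0, 5], [0, 0, 0.98, -0.08, -0.5, 0, 5], [0, 0, 0.98, -0.08, -0.5, 0, 5]]
  ]
}}

```text
time: 4.3
tool_pos: [0.5043, -0.1508, 0.2093]
tool_rot: [0.601, -0.6, 0.373, -0.374]
contact_force: [-0.2, -0.7, -1.8]
gripper_width: 0.151
```

```bash
python3 - <<'E'
from h import *
report(); 
cv2.imwrite("pics/w4.png",grab_frame("wrist"))
delta((.4695,-.392),.2,-.09)
E
```

```text
t 4.30 p [ 0.5043 -0.1508  0.2093] yawx -1.1128 ydir [ 0.002   0.0016 -1.    ] w 0.151 F [-0.2 -0.7 -1.8] j [-0.43 -0.11  1.93  0.    1.32  0.68]
shift [-0.863 -5.97  -0.235] turn [-0.     0.031 14.648]
```

View pics/w4.png

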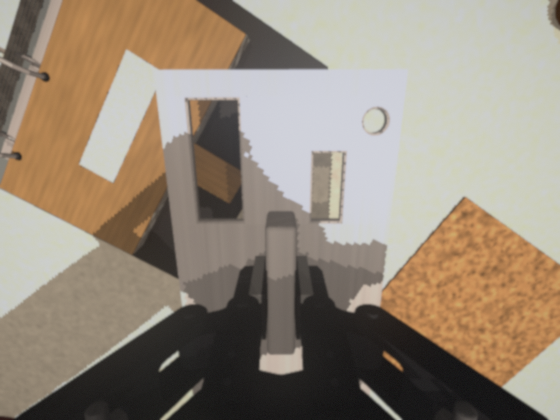

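Call:
{"api": "carry_out", "payload": {
  "rows": [
    [[0, 0, 0.98, -0.06, -0.4, 0, 5], [0, 0, 0.98, -0.06, -0.4, 0, 5], [0, 0, 0.98, -0.06, -0.4, 0, 5], [0, 0, 0.98, -0.06, -0.4, 0, 5], [0, 0, 0.98, -0.06, -0.4, 0, 5]]
  ]
}}

```text
time: 4.85
tool_pos: [0.4924, -0.2304, 0.2092]
tool_rot: [0.656, -0.654, 0.266, -0.266]
contact_force: [0.5, 0.4, -1.3]
gripper_width: 0.148
```

Call:
{"api": "carry_out", "payload": {
  "rows": [
    [[0, 0, 0.98, -0.06, -0.4, 0, 5], [0, 0, 0.98, -0.06, -0.4, 0, 5], [0, 0, 0.98, -0.06, -0.4, 0, 5], [0, 0, 0.98, -0.06, -0.4, -0.1, 5], [0, 0, 0.98, -0.06, -0.4, -0.2, 5]]
  ]
}}

```text
time: 5.35
tool_pos: [0.4809, -0.3107, 0.1979]
tool_rot: [0.692, -0.69, 0.15, -0.151]
contact_force: [0.9, -0.4, -2.4]
gripper_width: 0.144
```

Call:
{"api": "carry_out", "payload": {
  "rows": [
    [[0, 0, 0.98, -0.06, -0.4, -0.3, 5], [0, 0, 0.98, -0.06, -0.4, -0.3, 5], [0, 0, 0.98, -0.06, -0.4, -0.3, 5], [0, 0, 0.98, -0.06, -0.4, -0.3, 5], [0, 0, 0.8, 0, -0.2, 0, 5]]
  ]
}}

```text
time: 5.85
tool_pos: [0.4699, -0.382, 0.1469]
tool_rot: [0.708, -0.704, 0.037, -0.034]
contact_force: [-0.1, 0.4, -2.0]
gripper_width: 0.152
```

```bash
python3 - <<'E'
from h import *
report(); 
cv2.imwrite("pics/w5.png",grab_frame("wrist"))
cv2.imwrite("pics/t5.png",grab_frame("top"))
delta((.4695,-.392),.09,-.09)
E
```

```text
t 5.85 p [ 0.4699 -0.382   0.1469] yawx -0.1009 ydir [-0.003   0.0059 -1.    ] w 0.152 F [-0.1  0.4 -2. ] j [-0.81  0.15  1.78  0.    1.22 -0.71]
shift [-0.033 -0.235 -1.467] turn [-0.051 -0.01   0.196]
```

View pics/w5.png

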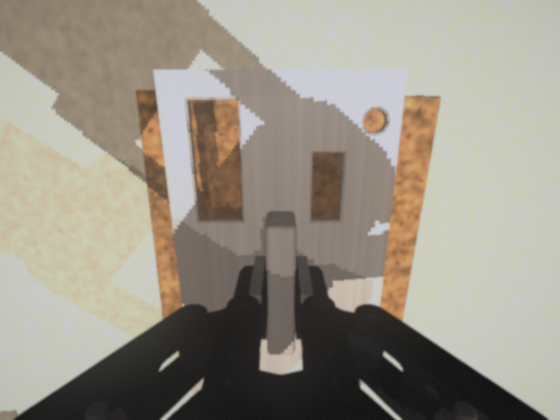

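View pics/t5.png

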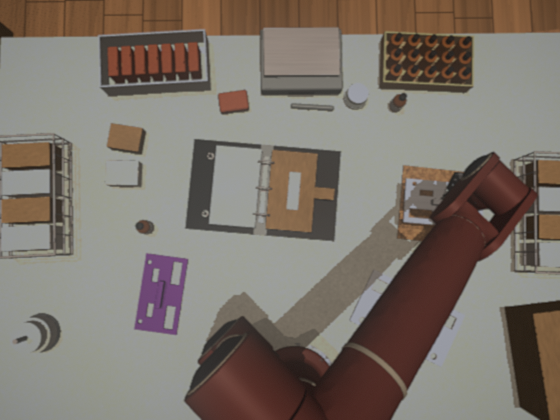

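Call:
{"api": "carry_out", "payload": {
  "rows": [
    [[-0.05, 0, 0.2, -0.02, -0.25, -0.4, 5], [0, 0, 0, 0, 0, -0.5, 5], [0, 0, 0, 0, 0, -0.4, 5], [0, 0, 0, 0, 0, -0.1, 5], [0, 0, 0, 0, 0, 0, 5]]
  ]
}}

```text
time: 6.45
tool_pos: [0.4701, -0.3913, 0.0922]
tool_rot: [0.707, -0.706, 0.032, -0.031]
contact_force: [0.4, -0.4, -1.5]
gripper_width: 0.146
```

```bash
python3 - <<'E'
from h import *
report(); 
delta((.4695,-.392),.0856,-.09)
E
```

```text
t 6.45 p [ 0.4701 -0.3913  0.0922] yawx -0.0880 ydir [-1.2e-03  9.0e-04 -1.0e+00] w 0.146 F [ 0.4 -0.4 -1.5] j [-0.82  0.24  1.78 -0.    1.12 -0.73]
shift [-0.015 -0.018 -0.166] turn [-0.013 -0.017 -0.028]
```

Call:
{"api": "carry_out", "payload": {
  "rows": [
    [[0, 0, 0, 0, 0, -0.1, 5], [0, 0, 0, 0, 0, -0.05, 5], [0, 0, 0, 0, 0, 0, 5]]
  ]
}}

```text
time: 6.75
tool_pos: [0.4706, -0.3922, 0.0875]
tool_rot: [-0.706, 0.707, -0.031, 0.031]
contact_force: [0.5, 0.4, -2.5]
gripper_width: 0.147
```

Call:
{"api": "carry_out", "payload": {
  "rows": [
    [[0, 0, 0, 0, 0, -0.02, 5], [0, 0, 0, 0, 0, 0, 5]]
  ]
}}

```text
time: 6.95
tool_pos: [0.4705, -0.3923, 0.0865]
tool_rot: [-0.706, 0.707, -0.031, 0.031]
contact_force: [-0.4, 0.3, -1.9]
gripper_width: 0.148
```

Call:
{"api": "carry_out", "payload": {
  "rows": [
    [[0, 0, 0, 0, 0, -0.03, 5], [0, 0, 0, 0, 0, 0, 5]]
  ]
}}

```text
time: 7.15
tool_pos: [0.4706, -0.3925, 0.0857]
tool_rot: [-0.706, 0.707, -0.031, 0.031]
contact_force: [-0.8, 0.1, 1.1]
gripper_width: 0.149
```

Call:
{"api": "carry_out", "payload": {
  "rows": [
    [[0, 0, 0, 0, 0, -0.02, 5], [0, 0, 0, 0, 0, 0, 5]]
  ]
}}

```text
time: 7.35
tool_pos: [0.4706, -0.3925, 0.0857]
tool_rot: [-0.706, 0.707, -0.031, 0.031]
contact_force: [-2.2, 2.1, 6.2]
gripper_width: 0.153
```

Call:
{"api": "carry_out", "payload": {
  "rows": [
    [[0, 0, 0, 0, 0, 0.03, 30], [0, 0, 0, 0, 0, 0, 40], [0, 0, 0, 0, 0, 0, 50], [0, 0, 0, 0, 0, 0, 50], [0, 0, 0, 0, 0, 0.3, 50]]
  ]
}}

```text
time: 7.85
tool_pos: [0.4694, -0.3911, 0.0957]
tool_rot: [0.707, -0.706, 0.032, -0.03]
contact_force: [0.2, 0.2, -0.8]
gripper_width: 0.584
```

Call:
{"api": "carry_out", "payload": {
  "rows": [
    [[0, 0, 0, 0, 0, 0.6, 50], [0, 0, 0, 0, 0, 0.8, 50], [0, 0, 0, 0, 0.2, 0.8, 50], [0, 0, 0, 0.1, 0.5, 0.3, 50], [0, 0, 0, 0.1, 0.6, 0, 50]]
  ]
}}

```text
time: 8.35
tool_pos: [0.4798, -0.3414, 0.2023]
tool_rot: [-0.704, 0.708, -0.029, 0.034]
contact_force: [-0.5, -0.3, 0.2]
gripper_width: 0.584
```

```bash
python3 - <<'E'
from h import *
report(); 
cv2.imwrite("pics/t6.png",cv2.resize(grab_frame("top")[130:260,180:490],None,fx=2.5,fy=2.5,interpolation=cv2.INTER_CUBIC))
cv2.imwrite("pics/w6.png",grab_frame("wrist"))
delta((.5047,-.0962),.16,-.095)
E
```

```text
t 8.35 p [ 0.4798 -0.3414  0.2023] yawx -0.0892 ydir [ 0.0057 -0.0059 -1.    ] w 0.584 F [-0.5 -0.3  0.2] j [-0.74  0.05  1.79 -0.    1.29 -0.66]
shift [ 0.641  6.057 -0.978] turn [ 0.02   0.026 -0.134]
```

View pics/t6.png

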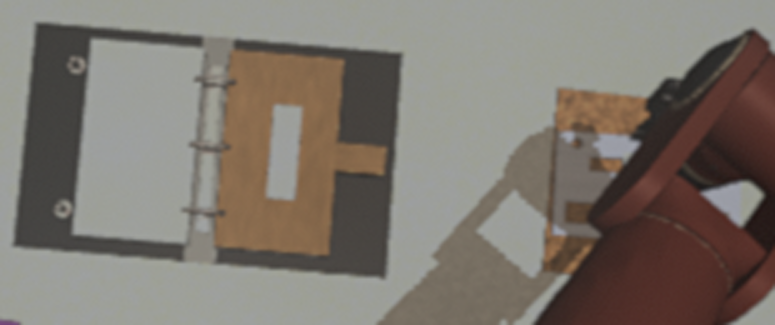

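View pics/w6.png

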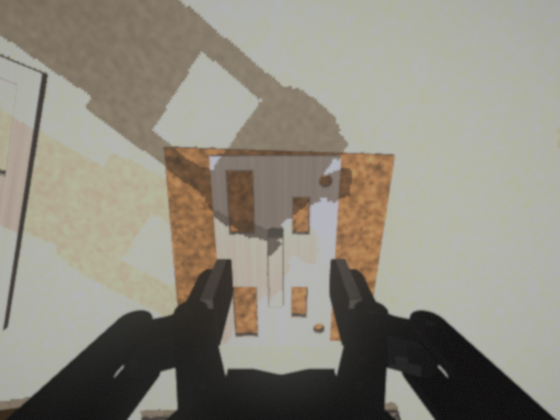

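```bash
python3 - <<'E'
from h import *
np.set_printoptions(precision=4,suppress=True)
T=cam("top");W=cam("wrist")
for p in[(336,143),(388,148),(386,175),(332,172)]:print('tab',pix(T,crop(p,(180,130),2.5),.027))
a=pix(W,(325,181),.008);b=pix(W,(319,328),.008);d=(a-b)/np.linalg.norm(a-b);n=np.array([-d[1],d[0],0])
print(a,b,np.linalg.norm(a-b),np.arctan2(*d[[1,0]]),(a+b)/2+.044*n)
print('matcorners',pix(W,(165,147),.003),pix(W,(394,154),.003))
E
```

```text
tab [ 0.52  -0.06   0.027]
tab [ 0.514  -0.1149  0.027 ]
tab [ 0.4853 -0.1121  0.027 ]
tab [ 0.4892 -0.0551  0.027 ]
[ 0.5206 -0.3204  0.008 ] [ 0.5082 -0.4746  0.008 ] 0.1547642270336212 1.4905616174604353 [ 0.4705 -0.394   0.008 ]
matcorners [ 0.3865 -0.2801  0.003 ] [ 0.5814 -0.303   0.003 ]
```

Call:
{"api": "carry_out", "payload": {
  "rows": [
    [[0, 0, 0, 0.06, 0.7, 0, 50], [0, 0, 0, 0.06, 0.9, 0, 50], [0, 0, 0, 0.06, 0.9, 0, 50], [0, 0, 0, 0.06, 0.9, 0, 50], [0, 0, 0, 0.06, 0.9, 0, 50]]
  ]
}}

```text
time: 8.95
tool_pos: [0.4903, -0.1675, 0.1978]
tool_rot: [-0.706, 0.707, -0.031, 0.031]
contact_force: [0.3, -0.1, -0.5]
gripper_width: 0.586
```

Call:
{"api": "carry_out", "payload": {
  "rows": [
    [[0, 0, -0.1, 0.06, 0.6, -0.2, 50], [0, 0, 0, 0.06, 0.45, -0.3, 50], [0, 0, 0, 0.06, 0.3, -0.2, 50], [0, 0, 0, 0, 0, 0, 50]]
  ]
}}

```text
time: 9.35
tool_pos: [0.497, -0.1132, 0.1681]
tool_rot: [0.706, -0.706, 0.034, -0.032]
contact_force: [-0.4, -0.1, 0.4]
gripper_width: 0.583
```

```bash
python3 - <<'E'
from h import *
report(); 
cv2.imwrite("pics/w7.png",grab_frame("wrist"))
cv2.imwrite("pics/s7.png",grab_frame("scene"))
delta((.5047,-.0962),.16,-.095)
E
```

```text
t 9.35 p [ 0.497  -0.1132  0.1681] yawx -0.0933 ydir [-2.5e-03  2.0e-04 -1.0e+00] w 0.583 F [-0.4 -0.1  0.4] j [-0.37 -0.1   2.   -0.    1.24 -0.28]
shift [ 0.175  0.463 -0.24 ] turn [ 0.017 -0.001 -0.002]
```

View pics/w7.png

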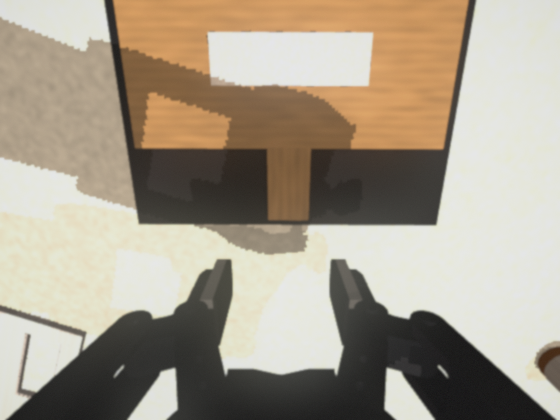

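View pics/s7.png

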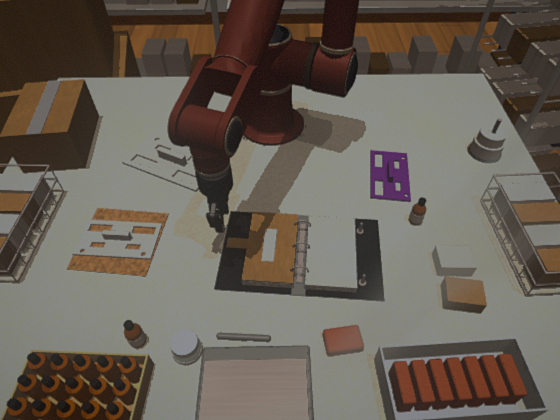

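```bash
python3 - <<'E'
from h import *
np.set_printoptions(precision=4,suppress=True)
W=cam("wrist")
for p in [(268,219.5),(310,219.5),(267,149),(311,149),(132,150),(449,150)]:print(pix(W,p,.027))
for p in [(138,223),(437,224)]:print('b',pix(W,p,.003))
E
```

```text
[ 0.4897 -0.1098  0.027 ]
[ 0.5205 -0.1127  0.027 ]
[ 0.4946 -0.0586  0.027 ]
[ 0.5245 -0.0615  0.027 ]
[ 0.4027 -0.0505  0.027 ]
[ 0.6185 -0.0712  0.027 ]
b [ 0.3811 -0.1114  0.003 ]
b [ 0.6261 -0.1359  0.003 ]
```

Call:
{"api": "carry_out", "payload": {
  "rows": [
    [[0.01, 0, 0, 0.22, 0.43, -0.3, 50], [0, 0, 0, 0, 0, -0.6, 50], [0, 0, 0, 0, 0, -0.6, 50], [0, 0, 0, 0, 0, -0.3, 50], [0, 0, 0, 0, 0, 0, 50]]
  ]
}}

```text
time: 9.95
tool_pos: [0.5054, -0.0974, 0.096]
tool_rot: [0.707, -0.706, 0.035, -0.033]
contact_force: [-0.4, 0.2, -0.5]
gripper_width: 0.588
```

```bash
python3 - <<'E'
from h import *
report(); 
cv2.imwrite("pics/w8.png",grab_frame("wrist"))
delta((.5058,-.0961),.082,-.096)
E
```

```text
t 9.95 p [ 0.5054 -0.0974  0.096 ] yawx -0.0961 ydir [-3.2e-03  9.0e-04 -1.0e+00] w 0.588 F [-0.4  0.2 -0.5] j [-0.34  0.02  2.02 -0.    1.1  -0.24]
shift [-0.012  0.038 -0.384] turn [-0.002 -0.011 -0.002]
```

View pics/w8.png

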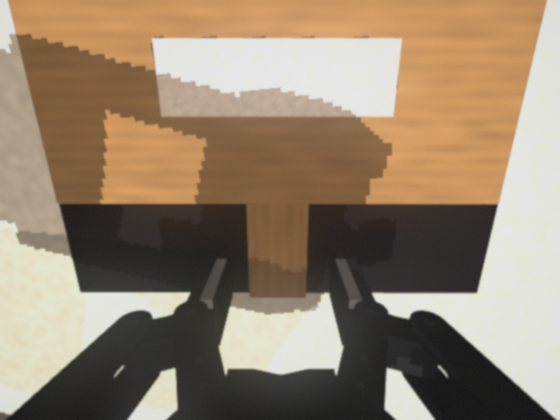

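Call:
{"api": "carry_out", "payload": {
  "rows": [
    [[0, 0, 0, 0, 0.04, -0.3, 50], [0, 0, 0, 0, 0, -0.05, 50], [0, 0, 0, 0, 0, 0, 35], [0, 0, 0, 0, 0, 0, 20], [0, 0, 0, 0, 0, 0, 20]]
  ]
}}

```text
time: 10.5
tool_pos: [0.5044, -0.0951, 0.0837]
tool_rot: [0.706, -0.706, 0.036, -0.031]
contact_force: [-10.1, 0.4, 8.7]
gripper_width: 0.324
```

Call:
{"api": "carry_out", "payload": {
  "rows": [
    [[0, 0, 0, 0, 0, 0, 20], [0, 0, 0, 0, 0, 0, 20]]
  ]
}}

```text
time: 10.7
tool_pos: [0.5044, -0.0952, 0.0837]
tool_rot: [0.706, -0.706, 0.036, -0.031]
contact_force: [-9.2, 0.5, 8.7]
gripper_width: 0.323
```

```bash
python3 - <<'E'
from h import *
report(); r,p,s=tool()
yw=-.096; bx=np.array([np.cos(yw),np.sin(yw)]);by=np.array([-np.sin(yw),np.cos(yw)])
q=(p[:2]-[.5222,.0751]);print(q@bx,q@by)
rad=-(q@by); zo=p[2]
th=np.radians(np.arange(0,181,6))
y=-rad*np.cos(th); z=zo+rad*np.sin(th)
for i in range(len(th)-1):
    d=np.r_[by*(y[i+1]-y[i]),z[i+1]-z[i]]/.04; print(i,np.round(d,3))
E
```

```text
t 10.70 p [ 0.5044 -0.0952  0.0837] yawx -0.0943 ydir [-7.1e-03  7.0e-04 -1.0e+00] w 0.323 F [-9.2  0.5  8.7] j [-0.33  0.04  2.02 -0.    1.08 -0.24]
-0.0014240053088307872 -0.17117551556402424
0 [0.002 0.023 0.447]
1 [0.007 0.07  0.442]
2 [0.011 0.115 0.433]
3 [0.015 0.16  0.418]
4 [0.019 0.202 0.399]
5 [0.023 0.243 0.376]
6 [0.027 0.281 0.348]
7 [0.03  0.315 0.317]
8 [0.033 0.347 0.282]
9 [0.036 0.374 0.244]
10 [0.038 0.397 0.203]
11 [0.04  0.416 0.161]
12 [0.041 0.431 0.116]
13 [0.042 0.44  0.07 ]
14 [0.043 0.445 0.023]
15 [ 0.043  0.445 -0.023]
16 [ 0.042  0.44  -0.07 ]
17 [ 0.041  0.431 -0.116]
18 [ 0.04   0.416 -0.161]
19 [ 0.038  0.397 -0.203]
20 [ 0.036  0.374 -0.244]
21 [ 0.033  0.347 -0.282]
22 [ 0.03   0.315 -0.317]
23 [ 0.027  0.281 -0.348]
24 [ 0.023  0.243 -0.376]
25 [ 0.019  0.202 -0.399]
26 [ 0.015  0.16  -0.418]
27 [ 0.011  0.115 -0.433]
28 [ 0.007  0.07  -0.442]
29 [ 0.002  0.023 -0.447]
```

Call:
{"api": "carry_out", "payload": {
  "rows": [
    [[0, 0, 0, -0.03, 0.01, 0.22, 20], [0, 0, 0, 0, 0.02, 0.23, 20], [0, 0, 0, 0.01, 0.07, 0.44, 20], [0, 0, 0, 0.01, 0.12, 0.43, 20], [0, 0, 0, 0.01, 0.16, 0.42, 20]]
  ]
}}

```text
time: 11.2
tool_pos: [0.5054, -0.0785, 0.1529]
tool_rot: [0.708, -0.705, 0.034, -0.033]
contact_force: [-0.2, 7.3, -6.1]
gripper_width: 0.324
```

```bash
cat >> h.py <<'E'
def leaf(C=(.5222,.0751),yw=-.096,zo=.082,rad=.1712):
    bx=np.array([np.cos(yw),np.sin(yw)]);by=np.array([-np.sin(yw),np.cos(yw)])
    r,p,s=tool(); q=p[:2]-np.array(C); y=q@by; z=p[2]-zo
    print("along %.4f radius %.4f angle %.1f deg"%(q@bx,np.hypot(y,z),np.degrees(np.arctan2(z,-y))))
E
python3 -c "
from h import *
report();leaf()"
```

```text
t 11.20 p [ 0.5054 -0.0785  0.1529] yawx -0.0952 ydir [-0.0019  0.0039 -1.    ] w 0.324 F [-0.2  7.3 -6.1] j [-0.3  -0.07  2.    0.    1.22 -0.21]
along -0.0020 radius 0.1700 angle 24.7 deg
```

Call:
{"api": "carry_out", "payload": {
  "rows": [
    [[0, 0, 0, 0.02, 0.21, 0.4, 20], [0, 0, 0, 0.02, 0.25, 0.37, 20], [0, 0, 0, 0.03, 0.28, 0.35, 20], [0, 0, 0, 0.03, 0.32, 0.32, 20], [0, 0, 0, 0.03, 0.35, 0.28, 20]]
  ]
}}

```text
time: 11.7
tool_pos: [0.5108, -0.022, 0.2211]
tool_rot: [0.707, -0.705, 0.034, -0.033]
contact_force: [2.2, 5.2, -13.1]
gripper_width: 0.323
```

Call:
{"api": "carry_out", "payload": {
  "rows": [
    [[0, 0, 0, 0.04, 0.37, 0.24, 20], [0, 0, 0, 0.04, 0.4, 0.2, 20], [0, 0, 0, 0.04, 0.42, 0.16, 20], [0, 0, 0, 0.04, 0.43, 0.12, 20], [0, 0, 0, 0.04, 0.44, 0.07, 20]]
  ]
}}

```text
time: 12.2
tool_pos: [0.5188, 0.0595, 0.253]
tool_rot: [-0.706, 0.707, -0.034, 0.032]
contact_force: [-0.9, 0.0, -11.9]
gripper_width: 0.308
```

```bash
python3 -c "
from h import *
report();leaf();cv2.imwrite('pics/s9.png',grab_frame('scene'))"
```

```text
t 12.20 p [0.5188 0.0595 0.253 ] yawx -0.0945 ydir [-0.0026 -0.0012 -1.    ] w 0.308 F [ -0.9   0.  -11.9] j [-0.03 -0.16  1.9  -0.    1.4   0.07]
along -0.0019 radius 0.1718 angle 84.7 deg
```

View pics/s9.png

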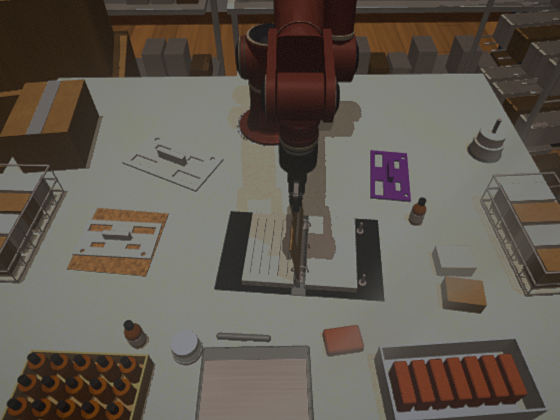

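Call:
{"api": "carry_out", "payload": {
  "rows": [
    [[0, 0, 0, 0.04, 0.44, 0.0, 20], [0, 0, 0, 0.04, 0.44, -0.04, 20], [0, 0, 0, 0.04, 0.44, -0.08, 20], [0, 0, 0, 0.04, 0.43, -0.12, 20], [0, 0, 0, 0.04, 0.42, -0.16, 20]]
  ]
}}

```text
time: 12.75
tool_pos: [0.5296, 0.1462, 0.2409]
tool_rot: [0.706, -0.706, 0.031, -0.036]
contact_force: [-0.1, -0.5, -0.7]
gripper_width: 0.236
```

Call:
{"api": "carry_out", "payload": {
  "rows": [
    [[0, 0, 0, 0.04, 0.4, -0.2, 20], [0, 0, 0, 0.04, 0.37, -0.24, 20], [0, 0, 0, 0.03, 0.35, -0.28, 20], [0, 0, 0, 0.03, 0.32, -0.32, 20], [0, 0, 0, 0.03, 0.28, -0.35, 20]]
  ]
}}

```text
time: 13.25
tool_pos: [0.5345, 0.2152, 0.1807]
tool_rot: [-0.706, 0.706, -0.033, 0.034]
contact_force: [0.4, -0.6, -0.5]
gripper_width: 0.232
```

```bash
python3 -c "
from h import *
report();leaf()"
```

```text
t 13.25 p [0.5345 0.2152 0.1807] yawx -0.0947 ydir [ 2.e-04 -1.e-04 -1.e+00] w 0.232 F [ 0.4 -0.6 -0.5] j [ 0.25  0.05  1.83 -0.    1.26  0.35]
along -0.0012 radius 0.1719 angle 144.9 deg
```

```bash
python3 -c "
from h import *
cv2.imwrite('pics/s10.png',grab_frame('scene'));cv2.imwrite('pics/w10.png',grab_frame('wrist'))"
```

```text
(no output)
```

View pics/s10.png

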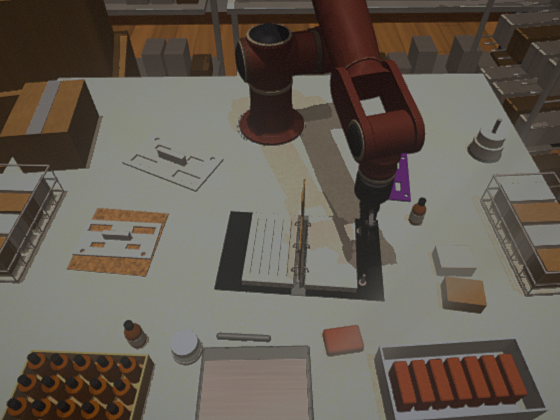

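View pics/w10.png

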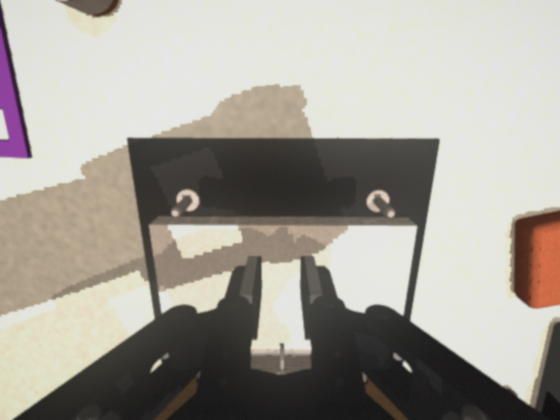

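```bash
python3 -c "
from h import *
i=cv2.imread('pics/s10.png');cv2.imwrite('pics/s10c.png',cv2.resize(i[165:305,220:390],None,fx=4.7,fy=4.2,interpolation=cv2.INTER_CUBIC))
S=cam('scene')
yw=-.096;bx=np.array([np.cos(yw),np.sin(yw),0]);by=np.array([-np.sin(yw),np.cos(yw),0]);C=np.array([.5222,.0751,.025])
for a in(80,85,90,95,100,105,110):
    t=np.radians(a);u=-by*np.cos(t)+np.array([0,0,np.sin(t)])
    pp=[proj(S,C+x*bx+rr*u) for x,rr in((-.105,.135),(.105,.135),(0,.187))]
    print(a,[tuple(np.round(((q-[220,165])*[4.7,4.2])).astype(int)) for q in pp])
"
```

```text
80 [(np.int64(353), np.int64(56)), (np.int64(324), np.int64(355)), (np.int64(322), np.int64(129))]
85 [(np.int64(376), np.int64(55)), (np.int64(351), np.int64(355)), (np.int64(357), np.int64(128))]
90 [(np.int64(399), np.int64(56)), (np.int64(377), np.int64(356)), (np.int64(393), np.int64(129))]
95 [(np.int64(422), np.int64(58)), (np.int64(404), np.int64(358)), (np.int64(428), np.int64(132))]
100 [(np.int64(445), np.int64(61)), (np.int64(430), np.int64(361)), (np.int64(463), np.int64(137))]
105 [(np.int64(467), np.int64(65)), (np.int64(456), np.int64(366)), (np.int64(498), np.int64(143))]
110 [(np.int64(488), np.int64(70)), (np.int64(480), np.int64(371)), (np.int64(531), np.int64(151))]
```

View pics/s10c.png

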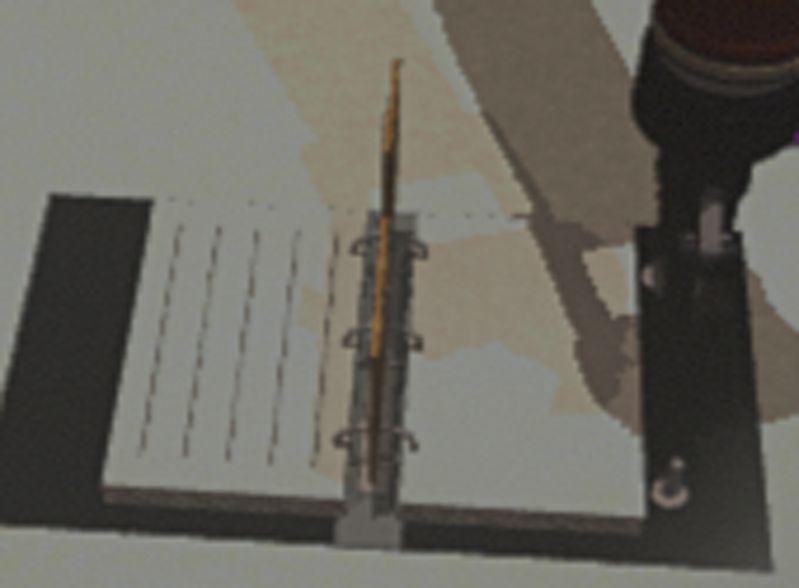

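```bash
python3 -c "
from h import *
i=cv2.imread('pics/s9.png');cv2.imwrite('pics/s9c.png',cv2.resize(i[165:305,220:390],None,fx=4.7,fy=4.2,interpolation=cv2.INTER_CUBIC))
"
```

```text
(no output)
```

View pics/s9c.png

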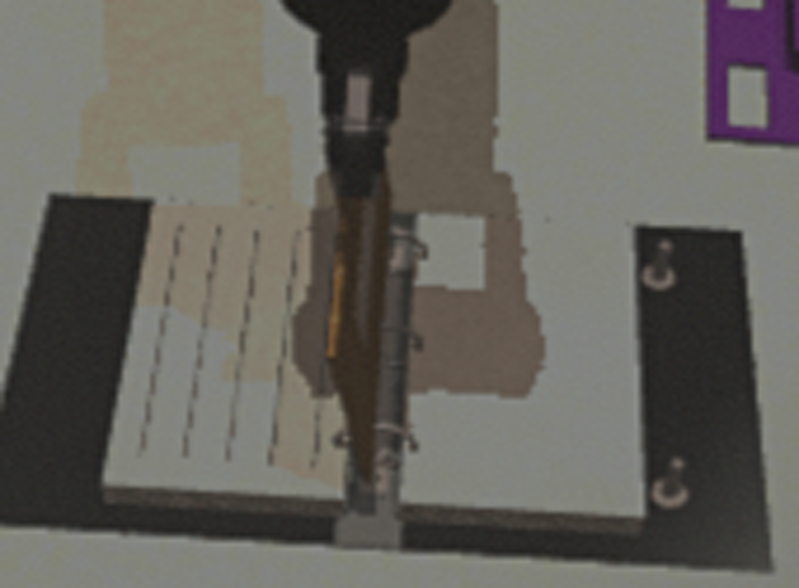

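Call:
{"api": "carry_out", "payload": {
  "rows": [
    [[0, 0, 0, 0, 0, 0.8, 50], [0, 0, 0, 0, 0, 1, 50], [0, 0, 0, 0, 0, 1, 50], [0, 0, 0, -0.05, -0.5, 0.7, 50], [0, 0, 0, -0.08, -0.8, 0, 50]]
  ]
}}

```text
time: 13.85
tool_pos: [0.5311, 0.1627, 0.3285]
tool_rot: [0.707, -0.706, 0.029, -0.037]
contact_force: [0.6, -0.2, 0.1]
gripper_width: 0.583
```

Call:
{"api": "carry_out", "payload": {
  "rows": [
    [[0, 0, 0, -0.08, -0.8, 0, 50], [0, 0, 0, -0.08, -0.8, 0, 50], [0, 0, 0, -0.03, -0.5, 0, 50], [0, 0, 0, 0, 0, 0, 50]]
  ]
}}

```text
time: 14.25
tool_pos: [0.5215, 0.076, 0.3221]
tool_rot: [-0.706, 0.707, -0.035, 0.035]
contact_force: [-0.4, 0.1, 0.1]
gripper_width: 0.586
```

```bash
python3 -c "
from h import *
report();leaf();i=grab_frame('scene');cv2.imwrite('pics/w11.png',grab_frame('wrist'));cv2.imwrite('pics/s11c.png',cv2.resize(i[165:305,220:390],None,fx=4.7,fy=4.2,interpolation=cv2.INTER_CUBIC))
delta((.5207,.0752),.255,-.096)"
```

```text
t 14.25 p [0.5215 0.076  0.3221] yawx -0.0988 ydir [ 6.e-04 -8.e-04 -1.e+00] w 0.586 F [-0.4  0.1  0.1] j [ 0.   -0.19  1.82 -0.    1.52  0.1 ]
along -0.0007 radius 0.2401 angle 90.2 deg
shift [-0.024 -0.069 -1.676] turn [-0.005  0.006  0.002]
```

View pics/s11c.png

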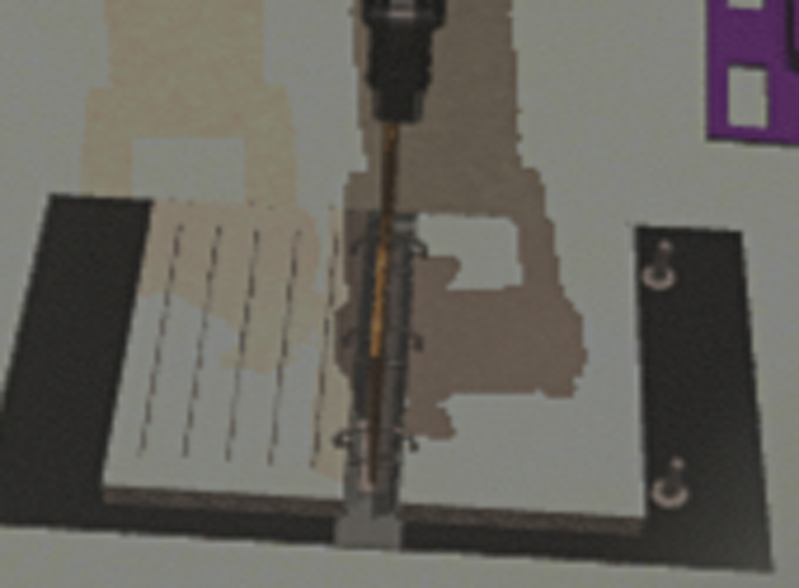

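View pics/w11.png

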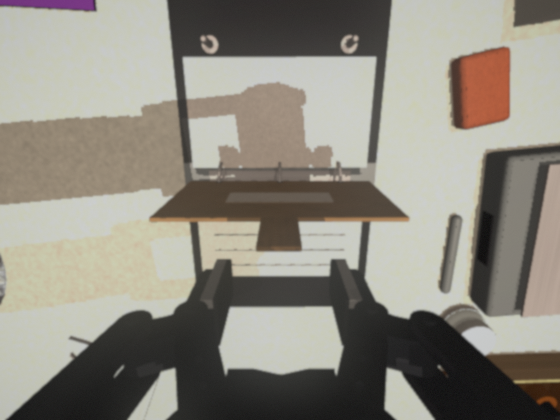

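```bash
python3 -c "
from h import *
W=cam('wrist')
for z in(.21,.212):print(pix(W,(257,249.5),z),pix(W,(302,249.5),z))
print(pix(W,(155,219),.16),pix(W,(406,219),.16))
print(pix(W,(209,44),.003),pix(W,(349,44),.003))
"
```

```text
[0.50670209 0.07434683 0.21      ] [0.53590356 0.07148595 0.21      ]
[0.50696165 0.0753004  0.212     ] [0.53584233 0.07247095 0.212     ]
[0.42200642 0.08530305 0.16      ] [0.62265441 0.06567998 0.16      ]
[0.45688898 0.23498517 0.003     ] [0.61422584 0.21972354 0.003     ]
```

Call:
{"api": "carry_out", "payload": {
  "rows": [
    [[0, 0, 0, -0.01, -0.04, -0.4, 50], [0, 0, 0, 0, 0, -0.5, 50], [0, 0, 0, 0, 0, -0.5, 50], [0, 0, 0, 0, 0, -0.2, 50], [0, 0, 0, 0, 0, -0.05, 50]]
  ]
}}

```text
time: 14.85
tool_pos: [0.5203, 0.0773, 0.2536]
tool_rot: [-0.706, 0.706, -0.034, 0.032]
contact_force: [-0.6, -0.3, -0.2]
gripper_width: 0.583
```

Call:
{"api": "carry_out", "payload": {
  "rows": [
    [[0, 0, 0, 0, 0, 0, 35], [0, 0, 0, 0, 0, 0, 20], [0, 0, 0, 0, 0, 0, 20], [0, 0, 0, 0, 0, 0, 20]]
  ]
}}

```text
time: 15.25
tool_pos: [0.5205, 0.077, 0.2567]
tool_rot: [0.706, -0.706, 0.034, -0.033]
contact_force: [-5.1, 0.4, 0.8]
gripper_width: 0.333
```

```bash
python3 -c "
from h import *
report();leaf();cv2.imwrite('pics/w12.png',grab_frame('wrist'))"
```

```text
t 15.25 p [0.5205 0.077  0.2567] yawx -0.0946 ydir [-2.1e-03  4.0e-04 -1.0e+00] w 0.333 F [-5.1  0.4  0.8] j [ 0.01 -0.15  1.89  0.    1.41  0.1 ]
along -0.0018 radius 0.1747 angle 90.6 deg
```

View pics/w12.png

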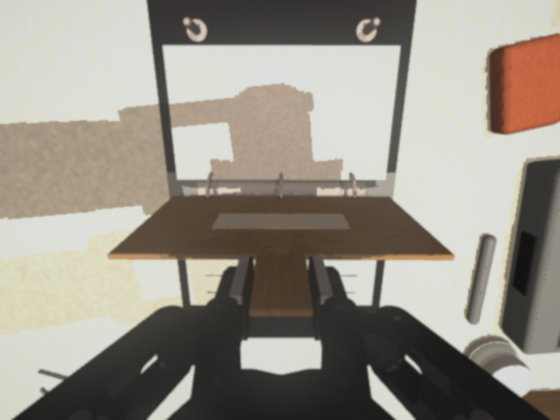

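Call:
{"api": "carry_out", "payload": {
  "rows": [
    [[0, 0, 0, 0.01, 0.2, -0.01, 20], [0, 0, 0, 0.03, 0.3, -0.03, 20], [0, 0, 0, 0.04, 0.4, -0.07, 20], [0, 0, 0, 0.04, 0.44, -0.12, 20]]
  ]
}}

```text
time: 15.7
tool_pos: [0.5256, 0.1303, 0.2482]
tool_rot: [-0.706, 0.707, -0.034, 0.033]
contact_force: [-3.6, -2.0, 0.7]
gripper_width: 0.333
```

```bash
python3 -c "
from h import *
report();leaf()"
```

```text
t 15.70 p [0.5256 0.1303 0.2482] yawx -0.0952 ydir [-0.0013 -0.0018 -1.    ] w 0.333 F [-3.6 -2.   0.7] j [ 0.11 -0.11  1.86 -0.    1.39  0.2 ]
along -0.0019 radius 0.1752 angle 108.4 deg
```

Call:
{"api": "carry_out", "payload": {
  "rows": [
    [[0, 0, 0, 0.04, 0.42, -0.16, 20], [0, 0, 0, 0.04, 0.4, -0.2, 20], [0, 0, 0, 0.04, 0.38, -0.25, 20], [0, 0, 0, 0.03, 0.35, -0.29, 20]]
  ]
}}

```text
time: 16.1
tool_pos: [0.5318, 0.194, 0.2128]
tool_rot: [0.707, -0.706, 0.033, -0.033]
contact_force: [-6.1, 2.7, 5.3]
gripper_width: 0.325
```

```bash
python3 -c "
from h import *
report();leaf()"
```

```text
t 16.10 p [0.5318 0.194  0.2128] yawx -0.0942 ydir [-4.0e-04  2.1e-03 -1.0e+00] w 0.325 F [-6.1  2.7  5.3] j [ 0.22 -0.01  1.84  0.    1.32  0.31]
along -0.0018 radius 0.1771 angle 132.4 deg
```

Call:
{"api": "carry_out", "payload": {
  "rows": [
    [[0, 0, 0, 0, 0.35, -0.29, 20], [0, 0, 0, 0.02, 0.29, -0.35, 20], [0, 0, 0, 0.02, 0.25, -0.37, 20]]
  ]
}}

```text
time: 16.4
tool_pos: [0.5348, 0.2294, 0.1712]
tool_rot: [0.707, -0.705, 0.032, -0.035]
contact_force: [1.0, 3.4, 3.8]
gripper_width: 0.323
```

```bash
python3 -c "
from h import *
report();leaf();i=grab_frame('scene');cv2.imwrite('pics/s13c.png',cv2.resize(i[165:305,220:390],None,fx=4.7,fy=4.2,interpolation=cv2.INTER_CUBIC))"
```

```text
t 16.40 p [0.5348 0.2294 0.1712] yawx -0.0946 ydir [ 0.0041  0.0021 -1.    ] w 0.323 F [1.  3.4 3.8] j [0.28 0.07 1.83 0.   1.24 0.37]
along -0.0022 radius 0.1786 angle 150.1 deg
```

View pics/s13c.png

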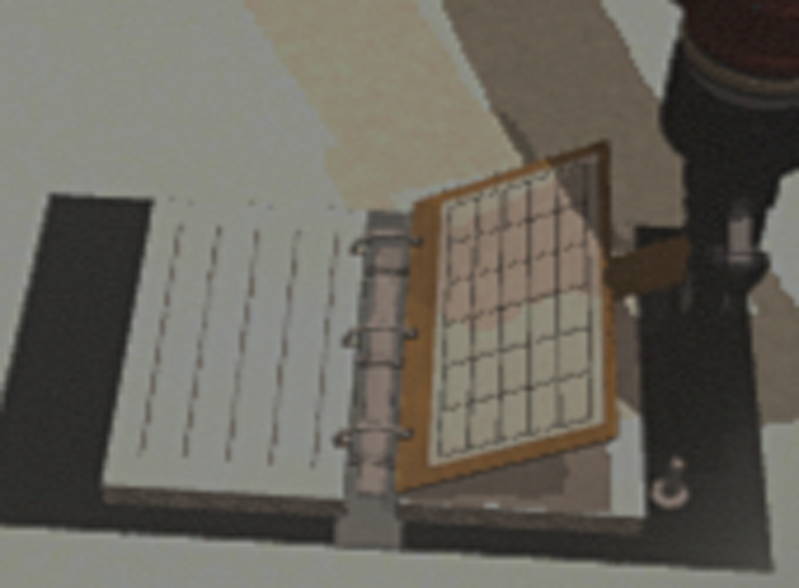

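Call:
{"api": "carry_out", "payload": {
  "rows": [
    [[0, 0, 0, 0.02, 0.2, -0.4, 20], [0, 0, 0, 0.01, 0.16, -0.42, 20], [0, 0, 0, 0.01, 0.1, -0.43, 20]]
  ]
}}

```text
time: 16.75
tool_pos: [0.5366, 0.2481, 0.1207]
tool_rot: [0.708, -0.705, 0.032, -0.035]
contact_force: [1.9, 8.8, 3.0]
gripper_width: 0.325
```

```bash
python3 -c "
from h import *
report();leaf()"
```

```text
t 16.75 p [0.5366 0.2481 0.1207] yawx -0.0946 ydir [ 0.0045  0.0035 -1.    ] w 0.325 F [1.9 8.8 3. ] j [0.31 0.15 1.83 0.   1.15 0.4 ]
along -0.0022 radius 0.1779 angle 167.4 deg
```

Call:
{"api": "carry_out", "payload": {
  "rows": [
    [[0, 0, 0, 0, 0.12, -0.35, 20], [0, 0, 0, 0, 0.05, -0.25, 20], [0, 0, 0, 0, 0.02, -0.15, 20], [0, 0, 0, 0, 0, -0.1, 20]]
  ]
}}

```text
time: 17.15
tool_pos: [0.537, 0.2534, 0.0861]
tool_rot: [-0.706, 0.707, -0.032, 0.035]
contact_force: [4.8, 0.8, 1.8]
gripper_width: 0.322
```

```bash
python3 -c "
from h import *
report();leaf();i=grab_frame('scene');cv2.imwrite('pics/s14c.png',cv2.resize(i[165:305,220:390],None,fx=4.7,fy=4.2,interpolation=cv2.INTER_CUBIC));cv2.imwrite('pics/w14.png',grab_frame('wrist'))"
```

```text
t 17.15 p [0.537  0.2534 0.0861] yawx -0.0953 ydir [ 4.2e-03 -9.0e-04 -1.0e+00] w 0.322 F [4.8 0.8 1.8] j [ 0.32  0.21  1.83 -0.    1.1   0.41]
along -0.0024 radius 0.1790 angle 178.7 deg
```

View pics/s14c.png

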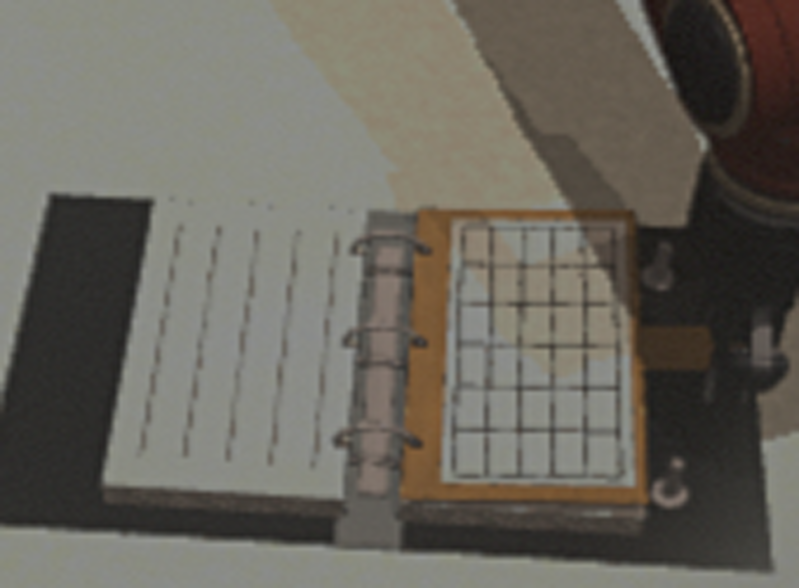

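View pics/w14.png

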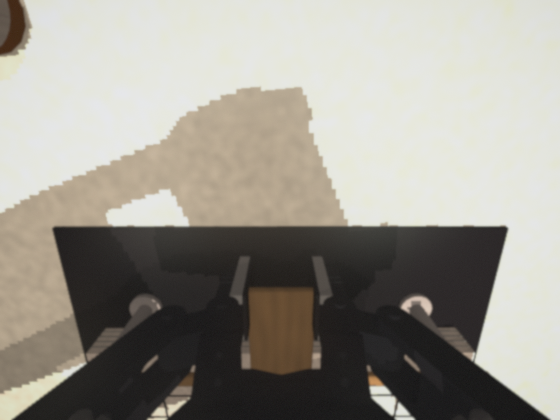

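Call:
{"api": "carry_out", "payload": {
  "rows": [
    [[0, 0, 0, 0.02, 0, -0.06, 20], [0, 0, 0, 0, 0, -0.03, 20], [0, 0, 0, 0, 0, 0, 20]]
  ]
}}

```text
time: 17.55
tool_pos: [0.5371, 0.2536, 0.0828]
tool_rot: [-0.706, 0.706, -0.032, 0.035]
contact_force: [5.9, -1.2, 1.9]
gripper_width: 0.324
```

Call:
{"api": "carry_out", "payload": {
  "rows": [
    [[0, 0, 0, 0.02, 0, -0.05, 20], [0, 0, 0, 0, 0, 0, 20]]
  ]
}}

```text
time: 17.75
tool_pos: [0.5372, 0.2536, 0.0804]
tool_rot: [-0.706, 0.706, -0.033, 0.034]
contact_force: [5.0, -0.5, 2.0]
gripper_width: 0.323
```

```bash
python3 -c "
from h import *
report();leaf();i=grab_frame('scene');cv2.imwrite('pics/s15c.png',cv2.resize(i[200:305,290:390],None,fx=7,fy=5.5,interpolation=cv2.INTER_CUBIC))"
```

```text
t 17.75 p [0.5372 0.2536 0.0804] yawx -0.0952 ydir [ 1.e-03 -4.e-04 -1.e+00] w 0.323 F [ 5.  -0.5  2. ] j [ 0.32  0.22  1.83 -0.    1.09  0.41]
along -0.0022 radius 0.1791 angle -179.5 deg
```

View pics/s15c.png

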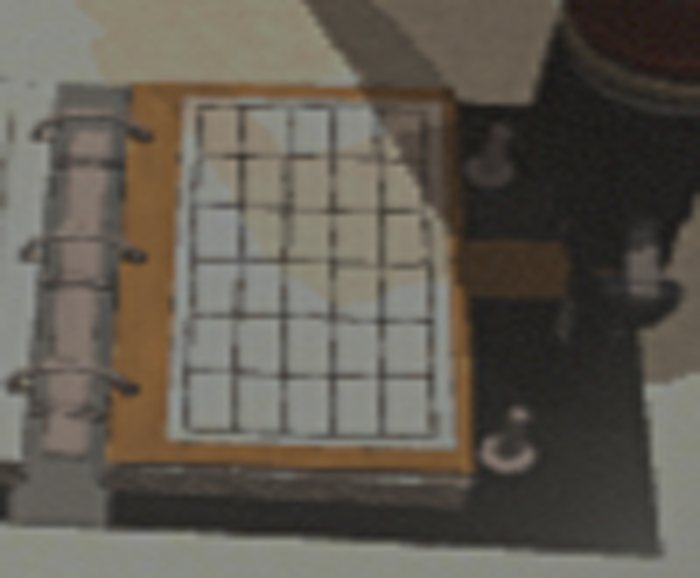

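```bash
python3 -c "
from h import *
S=cam('scene')
yw=-.096;bx=np.array([np.cos(yw),np.sin(yw),0]);by=np.array([-np.sin(yw),np.cos(yw),0]);C=np.array([.5222,.0751,.025])
for a in(174,176,178,180):
    t=np.radians(a);u=-by*np.cos(t)+np.array([0,0,np.sin(t)]);n=by*np.sin(t)+np.array([0,0,-np.cos(t)])
    pp=[proj(S,C+x*bx+.135*u+.002*n) for x in(-.105,.105)]
    print(a,[tuple(np.round(((q-[290,200]+.5)*[7,5.5]-.5)).astype(int)) for q in pp])
"
```

```text
174 [(np.int64(458), np.int64(77)), (np.int64(477), np.int64(463))]
176 [(np.int64(457), np.int64(84)), (np.int64(476), np.int64(469))]
178 [(np.int64(456), np.int64(90)), (np.int64(474), np.int64(475))]
180 [(np.int64(454), np.int64(97)), (np.int64(473), np.int64(481))]
```

Call:
{"api": "carry_out", "payload": {
  "rows": [
    [[0, 0, 0, 0, 0, -0.05, 20], [0, 0, 0, 0, 0, 0, 20]]
  ]
}}

```text
time: 18.0
tool_pos: [0.5372, 0.2537, 0.0786]
tool_rot: [-0.706, 0.706, -0.033, 0.034]
contact_force: [4.8, -1.1, 2.0]
gripper_width: 0.326
```

Call:
{"api": "carry_out", "payload": {
  "rows": [
    [[0, 0, 0, 0, 0, -0.05, 20], [0, 0, 0, 0, 0, 0, 20]]
  ]
}}

```text
time: 18.2
tool_pos: [0.5372, 0.2537, 0.0766]
tool_rot: [-0.706, 0.706, -0.033, 0.034]
contact_force: [5.9, -1.4, 2.0]
gripper_width: 0.324
```

```bash
python3 -c "
from h import *
i=grab_frame('scene');cv2.imwrite('pics/s16c.png',cv2.resize(i[200:305,290:390],None,fx=7,fy=5.5,interpolation=cv2.INTER_CUBIC));cv2.imwrite('pics/w16.png',grab_frame('wrist'))"
```

```text
(no output)
```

View pics/s16c.png

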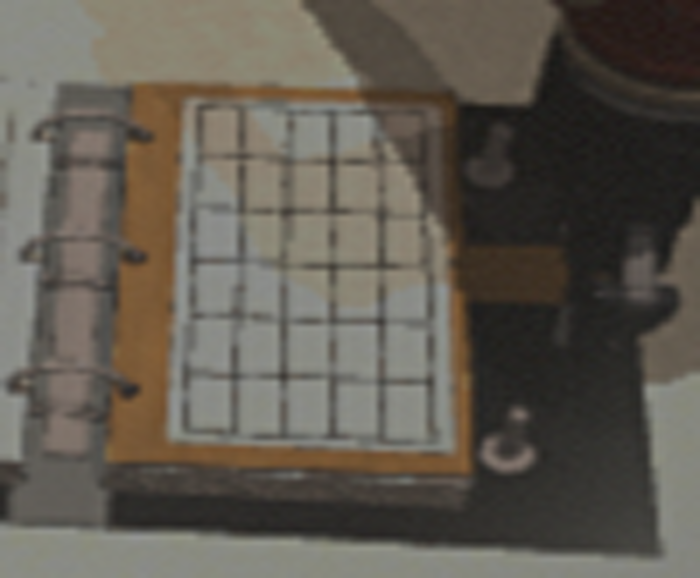

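View pics/w16.png

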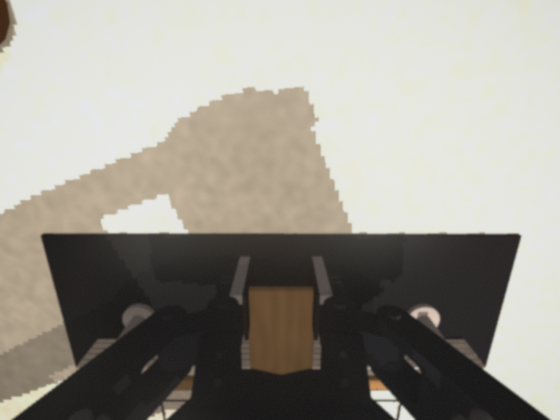

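```bash
python3 -c "
from h import *
W=cam('wrist')
for z in(.02,.025,.029,.033,.037):print(z,proj(W,(.5384,.2614,z)))
print(proj(W,(.568,.317,0.003)))
r,p,s=tool()
for d in(.06,.066,.0726):
  for x in (.0140,-.014): print(d,proj(W,p+r@[x,d,.011]))
for c in((-.1225,.2),(.1225,.2)):
  x=.5222+c[0]*.9954+c[1]*.0958;y=.0751-c[0]*.0958+c[1]*.9954;print(proj(W,(x,y,.003)))
"
```

```text
0.02 [279.90913514 276.77191869]
0.025 [279.9117626  282.57789568]
0.029 [279.91399669 287.51463782]
0.033 [279.9163592  292.73514069]
0.037 [279.91886152 298.26459378]
[332.25635031 146.42836893]
0.06 [308.44065312 267.11287969]
0.06 [249.52325578 267.18704747]
0.066 [307.38573206 261.08280003]
0.066 [250.67227377 261.15333106]
0.0726 [306.31286653 254.95014721]
0.0726 [251.84082374 255.01704839]
[ 41.36970046 236.753058  ]
[524.31398086 236.50310747]
```

Call:
{"api": "carry_out", "payload": {
  "rows": [
    [[0, 0, 0, 0, 0, -0.04, 20], [0, 0, 0, 0, 0, 0, 20]]
  ]
}}

```text
time: 18.5
tool_pos: [0.5372, 0.2537, 0.0754]
tool_rot: [-0.706, 0.706, -0.033, 0.034]
contact_force: [4.9, -1.8, 4.6]
gripper_width: 0.326
```

Call:
{"api": "carry_out", "payload": {
  "rows": [
    [[0, 0, 0, 0, 0, 0, 30], [0, 0, 0, 0, 0, 0.02, 40], [0, 0, 0, 0, 0, 0.05, 50], [0, 0, 0, 0, 0, 0.2, 50], [0, 0, 0, 0, 0, 0.5, 50]]
  ]
}}

```text
time: 19.0
tool_pos: [0.5345, 0.2535, 0.1037]
tool_rot: [-0.706, 0.707, -0.036, 0.031]
contact_force: [0.3, 0.1, -0.5]
gripper_width: 0.584
```

```bash
python3 -c "
from h import *
report();i=grab_frame('scene');cv2.imwrite('pics/s17c.png',cv2.resize(i[200:305,290:390],None,fx=7,fy=5.5,interpolation=cv2.INTER_CUBIC));cv2.imwrite('pics/w17.png',grab_frame('wrist'))"
```

```text
t 19.00 p [0.5345 0.2535 0.1037] yawx -0.0948 ydir [-0.0061 -0.0013 -1.    ] w 0.584 F [ 0.3  0.1 -0.5] j [0.32 0.18 1.83 0.   1.14 0.41]
```

View pics/s17c.png

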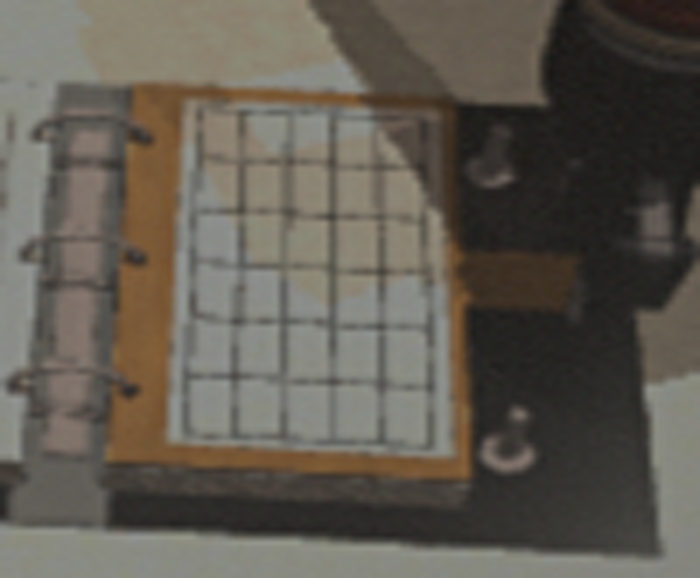

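View pics/w17.png

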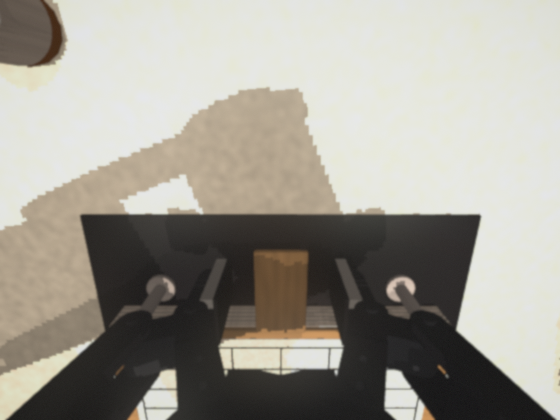

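Call:
{"api": "carry_out", "payload": {
  "rows": [
    [[0, 0, 0, 0, 0, 0.7, 50], [0, 0, 0, 0, -0.3, 0.9, 50], [0, 0, 0, -0.1, -0.9, 0.7, 50], [0, 0, 0, -0.1, -1, 0, 50], [0, 0, 0, -0.1, -1, 0, 50]]
  ]
}}

```text
time: 19.6
tool_pos: [0.5249, 0.1251, 0.1991]
tool_rot: [0.707, -0.706, 0.032, -0.034]
contact_force: [1.1, -1.0, -1.1]
gripper_width: 0.586
```

Call:
{"api": "carry_out", "payload": {
  "rows": [
    [[0, 0, 0, -0.1, -1, 0, 50], [0, 0, 0, -0.1, -1, 0, 50], [0, 0, 0, -0.1, -1, 0, 50], [0, 0, 0, -0.1, -1, 0, 50], [0, 0, 0, -0.1, -1, 0, 50]]
  ]
}}

```text
time: 20.1
tool_pos: [0.504, -0.0754, 0.1974]
tool_rot: [0.707, -0.706, 0.034, -0.033]
contact_force: [1.4, -0.3, 0.4]
gripper_width: 0.587
```

Call:
{"api": "carry_out", "payload": {
  "rows": [
    [[0, 0, 0, -0.1, -1, 0, 50], [0, 0, 0, -0.1, -1, 0, 50], [0, 0, 0, -0.1, -1, 0, 50], [0, 0, 0, -0.1, -1, 0, 50], [0, 0, 0, -0.1, -1, 0, 50]]
  ]
}}

```text
time: 20.6
tool_pos: [0.4842, -0.2754, 0.1973]
tool_rot: [0.707, -0.706, 0.034, -0.034]
contact_force: [1.1, 0.1, -0.1]
gripper_width: 0.583
```

Call:
{"api": "carry_out", "payload": {
  "rows": [
    [[0, 0, 0, -0.1, -1, -0.3, 50], [0, 0, 0, -0.1, -0.8, -0.5, 50], [0, 0, 0, 0, 0, 0, 50]]
  ]
}}

```text
time: 20.9
tool_pos: [0.4747, -0.3482, 0.1624]
tool_rot: [0.707, -0.705, 0.036, -0.034]
contact_force: [-0.5, 0.8, -0.8]
gripper_width: 0.587
```

```bash
python3 -c "
from h import *
report();i=grab_frame('top');cv2.imwrite('pics/t18.png',i);cv2.imwrite('pics/w18.png',grab_frame('wrist'))
delta((.4706,-.3925),.0867,-.088)"
```

```text
t 20.90 p [ 0.4747 -0.3482  0.1624] yawx -0.0990 ydir [-0.0038  0.0032 -1.    ] w 0.587 F [-0.5  0.8 -0.8] j [-0.76  0.1   1.81 -0.    1.24 -0.66]
shift [-0.138 -1.163 -1.946] turn [-0.035 -0.022  0.118]
```

View pics/w18.png

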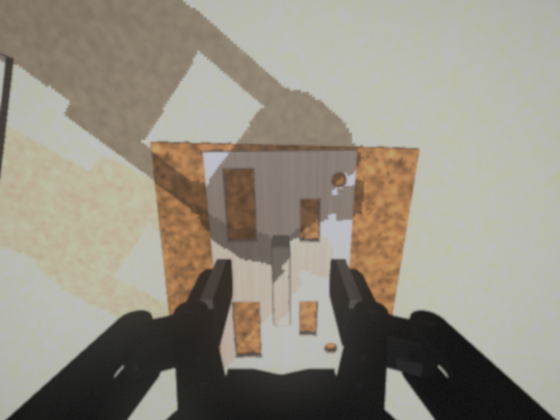

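View pics/t18.png

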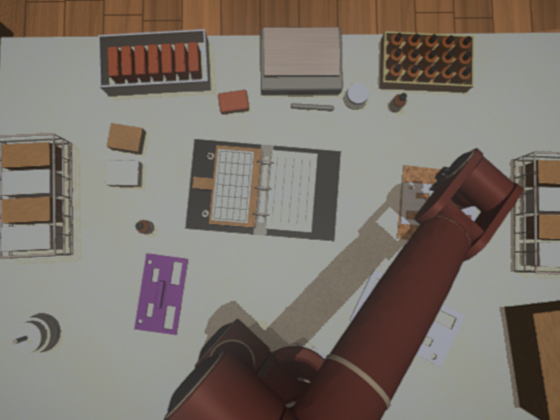

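Call:
{"api": "carry_out", "payload": {
  "rows": [
    [[-0.03, -0.02, 0.11, -0.13, -0.7, -0.1, 50], [0, 0, 0, 0, -0.46, -0.4, 50], [0, 0, 0, 0, 0, -0.6, 50], [0, 0, 0, 0, 0, -0.5, 50], [0, 0, 0, 0, 0, -0.2, 50]]
  ]
}}

```text
time: 21.5
tool_pos: [0.4713, -0.3905, 0.0921]
tool_rot: [0.707, -0.706, 0.03, -0.03]
contact_force: [-1.2, 0.3, 0.0]
gripper_width: 0.583
```

```bash
python3 -c "
from h import *
report();cv2.imwrite('pics/w19.png',grab_frame('wrist'))
delta((.4706,-.3925),.0867,-.088)"
```

```text
t 21.50 p [ 0.4713 -0.3905  0.0921] yawx -0.0859 ydir [-4.e-04  6.e-04 -1.e+00] w 0.583 F [-1.2  0.3  0. ] j [-0.81  0.24  1.78  0.    1.12 -0.73]
shift [-0.013 -0.053 -0.123] turn [-0.014 -0.013 -0.031]
```

View pics/w19.png

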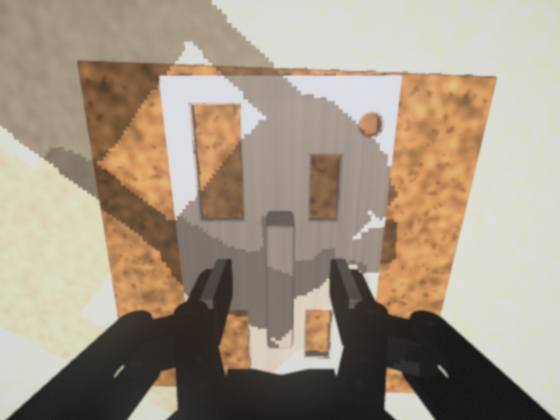

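Call:
{"api": "carry_out", "payload": {
  "rows": [
    [[0, 0, 0, -0.01, -0.05, -0.09, 45], [0, 0, 0, 0, 0, 0, 30], [0, 0, 0, 0, 0, 0, 15], [0, 0, 0, 0, 0, 0, 5], [0, 0, 0, 0, 0, 0, 5]]
  ]
}}

```text
time: 22.05
tool_pos: [0.4719, -0.3952, 0.0919]
tool_rot: [-0.705, 0.708, -0.03, 0.032]
contact_force: [0.1, 1.1, 5.5]
gripper_width: 0.146
```

Call:
{"api": "carry_out", "payload": {
  "rows": [
    [[0, 0, 0, 0, 0, 0, 5], [0, 0, 0, 0, 0, 0, 5], [0, 0, 0, 0, 0, 0, 5]]
  ]
}}

```text
time: 22.35
tool_pos: [0.4719, -0.3952, 0.0919]
tool_rot: [-0.705, 0.708, -0.03, 0.032]
contact_force: [-0.0, 0.7, 5.3]
gripper_width: 0.146
```

```bash
python3 -c "
from h import *
report()"
```

```text
t 22.35 p [ 0.4719 -0.3952  0.0919] yawx -0.0873 ydir [ 0.0033 -0.0036 -1.    ] w 0.146 F [-0.   0.7  5.3] j [-0.82  0.25  1.78 -0.    1.11 -0.73]
```

Call:
{"api": "carry_out", "payload": {
  "rows": [
    [[0, 0, 0, 0, 0, 0.3, 5], [0, 0, 0, 0, 0, 0.6, 5], [0, 0, 0, 0, 0, 0.8, 5], [0, 0, 0, 0, 0, 0.5, 5], [0, 0, 0, 0, 0, 0, 5]]
  ]
}}

```text
time: 22.85
tool_pos: [0.4725, -0.396, 0.1825]
tool_rot: [-0.704, 0.709, -0.028, 0.033]
contact_force: [1.2, 0.3, -0.9]
gripper_width: 0.144
```

```bash
python3 -c "
from h import *
report();cv2.imwrite('pics/w20.png',grab_frame('wrist'))"
```

```text
t 22.85 p [ 0.4725 -0.396   0.1825] yawx -0.0872 ydir [ 0.0064 -0.0073 -1.    ] w 0.144 F [ 1.2  0.3 -0.9] j [-0.82  0.13  1.74 -0.    1.26 -0.73]
```

View pics/w20.png

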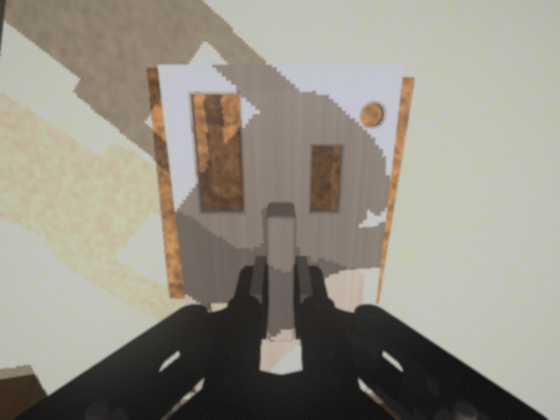

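```bash
python3 -c "
import cv2
i=cv2.imread('pics/w20.png');cv2.imwrite('pics/w20a.png',cv2.resize(i[50:140,340:420],None,fx=6,fy=6,interpolation=cv2.INTER_CUBIC));cv2.imwrite('pics/w20b.png',cv2.resize(i[50:230,145:315],None,fx=3.3,fy=3.3,interpolation=cv2.INTER_CUBIC))"
```

```text
(no output)
```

View pics/w20a.png

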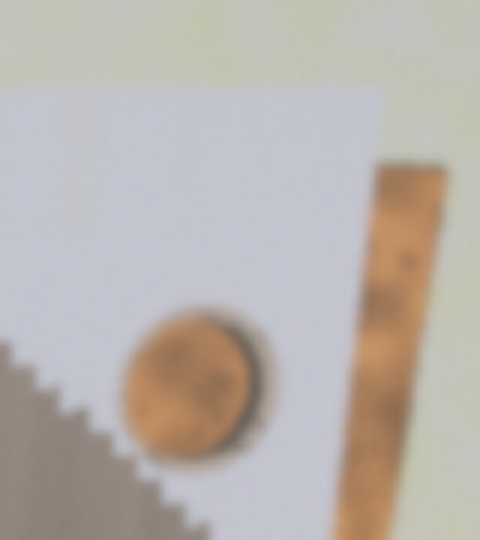

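View pics/w20b.png

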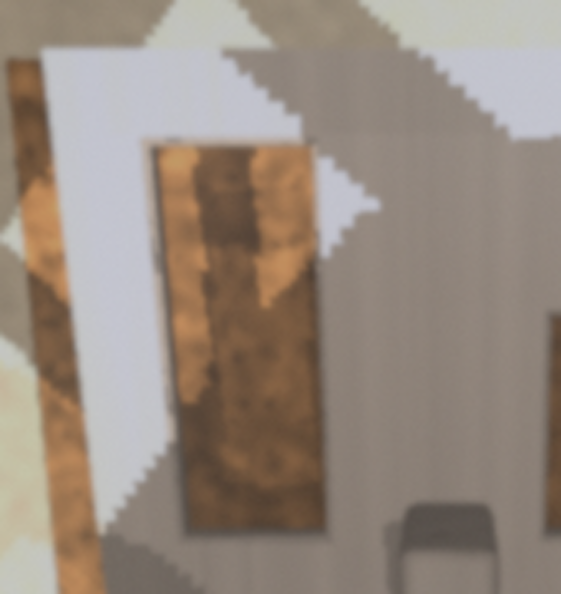

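```bash
cat > fit.py <<'E'
from h import *
from scipy.optimize import least_squares
c=camera_info("wrist");K=c["intrinsics"];T=np.linalg.inv(c["tool_from_camera"])
# mask pts (mask x,y,z from underside centre) -> tool: tool x=mask y, tool z=-mask x, tool y=-mask z
M=np.array([[-.1,-.056,.005],[-.1,.056,.005],[-.078,.044,.005],[-.035,0,.029],[-.035,0,.005]])
def pr(q,M):
    P=np.c_[M[:,1],-M[:,2],-M[:,0]]
    P=R.from_rotvec([q[4],q[2],q[5]]).apply(P)+[q[0],q[3],q[1]]
    C=(T[:3,:3]@P.T).T+T[:3,3]; u=(K@C.T).T; return u[:,:2]/u[:,2:]
def fit(obs,tilt=True):
    def f(q):
        q=q if tilt else np.r_[q,0,0]
        return np.r_[(pr(q,M)-obs).ravel(),*( (np.array(q[4:6])/.01*0.5,) )]
    r=least_squares(f,[0,0,0,.088]+([0,0] if tilt else [])); return r.x,r.fun
E
python3 - <<'E'
from fit import *
np.set_printoptions(precision=4,suppress=True)
o=np.array([[157.7,64.2],[402.9,63.9],[372.75,113.75],[281,215.7],[281,202.7]])
for t in(0,1):
    x,f=fit(o,t);print(x,'\n',f)
E
```

```text
[ 0.0011  0.0016 -0.0027  0.089 ] 
 [-0.2669  0.4651  0.5098 -0.1488 -0.1238  0.6451 -0.0175  0.7195 -0.1231
 -1.906   0.      0.    ]
[ 0.001   0.0016 -0.0024  0.0871 -0.0197  0.0023] 
 [-0.2525  0.318   0.2963 -0.1315 -0.0094  0.579   0.0871  0.4573 -0.1408
 -1.3759 -0.9863  0.1168]
```

Call:
{"api": "carry_out", "payload": {
  "rows": [
    [[0, 0, 0.97, 0.07, 0.4, 0.1, 5], [0, 0, 0.97, 0.07, 0.64, 0.1, 5], [0, 0, 0.97, 0.07, 0.64, 0.1, 5], [0, 0, 0.97, 0.07, 0.64, 0.1, 5], [0, 0, 0.97, 0.07, 0.64, 0, 5]]
  ]
}}

```text
time: 23.4
tool_pos: [0.4844, -0.2746, 0.1923]
tool_rot: [0.702, -0.701, -0.089, 0.09]
contact_force: [0.0, -0.3, -1.8]
gripper_width: 0.142
```

Call:
{"api": "carry_out", "payload": {
  "rows": [
    [[0, 0, 0.97, 0.07, 0.64, 0, 5], [0, 0, 0.97, 0.07, 0.64, 0, 5], [0, 0, 0.97, 0.07, 0.64, 0, 5], [0, 0, 0.97, 0.07, 0.64, 0, 5], [0, 0, 0.97, 0.07, 0.64, 0, 5]]
  ]
}}

```text
time: 23.9
tool_pos: [0.498, -0.1466, 0.1918]
tool_rot: [0.677, -0.676, -0.206, 0.207]
contact_force: [0.3, -0.3, -1.3]
gripper_width: 0.143
```

Call:
{"api": "carry_out", "payload": {
  "rows": [
    [[0, 0, 0.97, 0.07, 0.64, 0, 5], [0, 0, 0.97, 0.07, 0.64, 0, 5], [0, 0, 0.97, 0.07, 0.64, 0, 5], [0, 0, 0.97, 0.07, 0.64, 0, 5], [0, 0, 0.97, 0.07, 0.64, 0, 5]]
  ]
}}

```text
time: 24.4
tool_pos: [0.5119, -0.0189, 0.1918]
tool_rot: [0.632, -0.631, -0.317, 0.318]
contact_force: [0.5, 0.2, -1.2]
gripper_width: 0.138
```

Call:
{"api": "carry_out", "payload": {
  "rows": [
    [[0, 0, 0.97, 0.07, 0.64, 0, 5], [0, 0, 0.97, 0.07, 0.64, 0, 5], [0, 0, 0.97, 0.07, 0.64, 0, 5], [0, 0, 0.97, 0.07, 0.64, 0, 5], [0, 0, 0.97, 0.07, 0.64, 0, 5]]
  ]
}}

```text
time: 24.9
tool_pos: [0.5258, 0.1088, 0.1917]
tool_rot: [0.57, -0.569, -0.419, 0.42]
contact_force: [-0.4, -0.1, -2.8]
gripper_width: 0.14
```

```bash
python3 -c "
from h import *
report()
delta((.534,.1795),.165,1.472)"
```

```text
t 24.90 p [0.5258 0.1088 0.1917] yawx 1.2699 ydir [-1.8e-03  7.0e-04 -1.0e+00] w 0.140 F [-0.4 -0.1 -2.8] j [ 0.07 -0.06  1.92  0.    1.28 -1.21]
shift [ 0.204  1.767 -0.668] turn [-0.008 -0.027  2.894]
```

Call:
{"api": "carry_out", "payload": {
  "rows": [
    [[0, 0, 0.97, 0.07, 0.6, -0.2, 5], [0, 0, 0.97, 0.07, 0.6, -0.25, 5], [0, 0, 0.95, 0.06, 0.5, -0.2, 5], [0, 0, 0, 0, 0.05, 0, 5], [0, 0, 0, 0, 0, 0, 5]]
  ]
}}

```text
time: 25.4
tool_pos: [0.5341, 0.1778, 0.1663]
tool_rot: [0.525, -0.524, -0.474, 0.474]
contact_force: [0.8, 0.4, -2.1]
gripper_width: 0.144
```

```bash
python3 -c "
from h import *
report();i=grab_frame('wrist');cv2.imwrite('pics/w21.png',i);cv2.imwrite('pics/s21.png',grab_frame('scene'))
delta((.534,.1795),.165,1.472)"
```

```text
t 25.40 p [0.5341 0.1778 0.1663] yawx 1.4689 ydir [-1.5e-03  4.0e-04 -1.0e+00] w 0.144 F [ 0.8  0.4 -2.1] j [ 0.19  0.03  1.87  0.    1.24 -1.28]
shift [-0.022  0.06  -0.068] turn [-0.013  0.016  0.062]
```

View pics/w21.png

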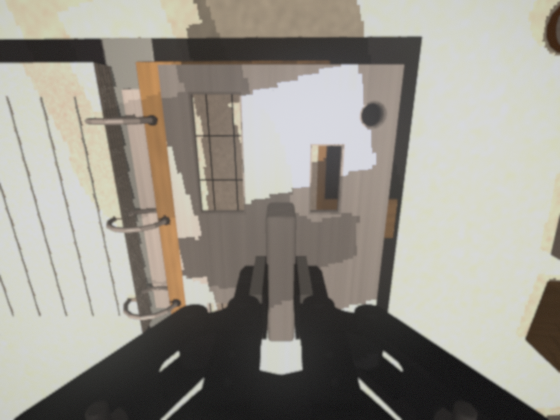

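View pics/s21.png

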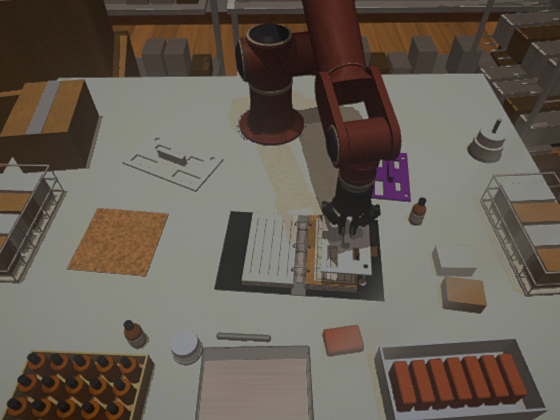

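```bash
python3 - <<'E'
from h import *
i=cv2.imread('pics/w21.png')
c=cv2.resize(i[84:144,332:412],None,fx=9,fy=9,interpolation=cv2.INTER_CUBIC)
cv2.imwrite('pics/w21a.png',np.clip(c.astype(float)*1.8,0,255).astype(np.uint8))
i=cv2.imread('pics/s21.png')
cv2.imwrite('pics/s21a.png',cv2.resize(i[205:305,290:390],None,fx=6,fy=6,interpolation=cv2.INTER_CUBIC))
W=cam('wrist')
for n,xy in(('near',(-.078,.15)),):
  x=.5222+xy[0]*.9954+xy[1]*.0958;y=.0751-xy[0]*.0958+xy[1]*.9954
  print((x,y),proj(W,(x,y,.038)),proj(W,(x,y,.003)))
E
```

```text
(0.4589288, 0.2318824) [353.62915305 105.49015454] [342.63494551 105.37890626]
```

View pics/w21a.png

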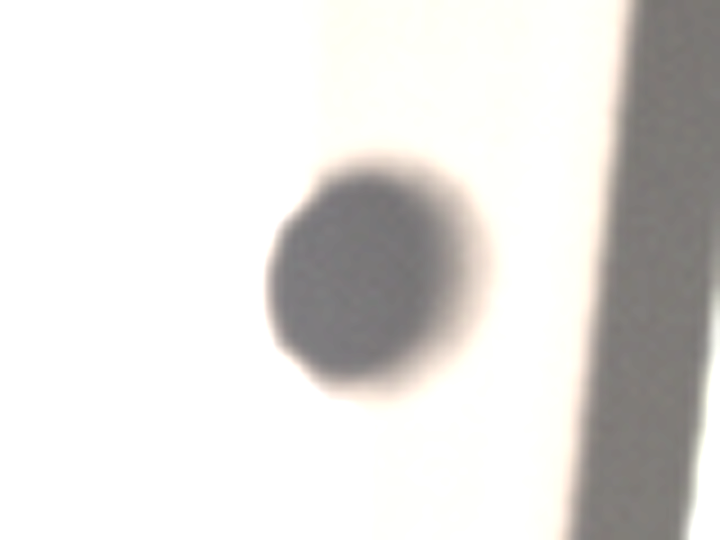

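View pics/s21a.png

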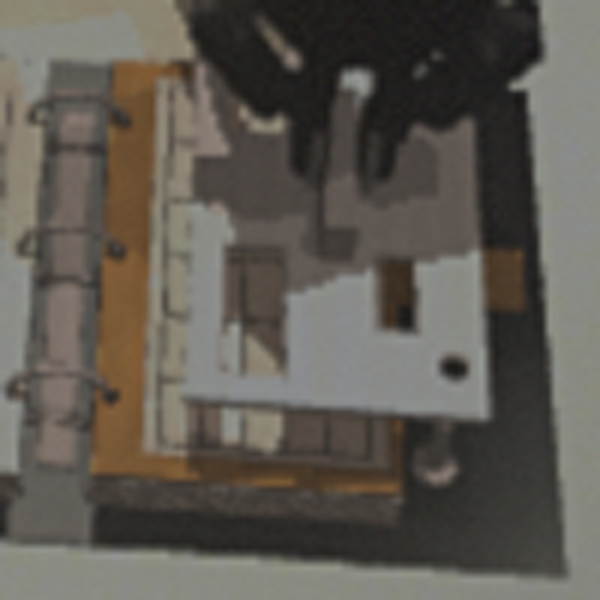

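Call:
{"api": "carry_out", "payload": {
  "rows": [
    [[0, 0, 0.06, -0.01, 0.04, -0.3, 5], [0, 0, 0, 0, 0, -0.4, 5], [0, 0, 0, 0, 0, -0.15, 5], [0, 0, 0, 0, 0, 0, 5]]
  ]
}}

```text
time: 25.9
tool_pos: [0.5334, 0.1789, 0.1318]
tool_rot: [0.525, -0.523, -0.474, 0.475]
contact_force: [0.5, 0.6, -2.0]
gripper_width: 0.148
```

```bash
python3 - <<'E'
from h import *
report()
delta((.534,.1795),.13,1.472)
i=grab_frame('wrist');cv2.imwrite('pics/w22.png',i);s=grab_frame('scene');cv2.imwrite('pics/s22.png',s)
c=cv2.resize(i[74:164,322:432],None,fx=6,fy=6,interpolation=cv2.INTER_CUBIC)
cv2.imwrite('pics/w22a.png',c)
cv2.imwrite('pics/s22a.png',cv2.resize(s[205:305,290:390],None,fx=6,fy=6,interpolation=cv2.INTER_CUBIC))
W=cam('wrist')
for n,xy in(('near',(-.078,.15)),):
  x=.5222+xy[0]*.9954+xy[1]*.0958;y=.0751-xy[0]*.0958+xy[1]*.9954
  q=proj(W,(x,y,.038));print((x,y),q,(q-[322,74]+.5)*6)
E
```

```text
t 25.90 p [0.5334 0.1789 0.1318] yawx 1.4725 ydir [-2.2e-03  7.0e-04 -1.0e+00] w 0.148 F [ 0.5  0.6 -2. ] j [ 0.19  0.08  1.89  0.    1.18 -1.28]
shift [ 0.015  0.016 -0.045] turn [-0.01  -0.032 -0.008]
(0.4589288, 0.2318824) [365.1410006  106.94525327] [261.84600359 200.67151963]
```

View pics/w22a.png

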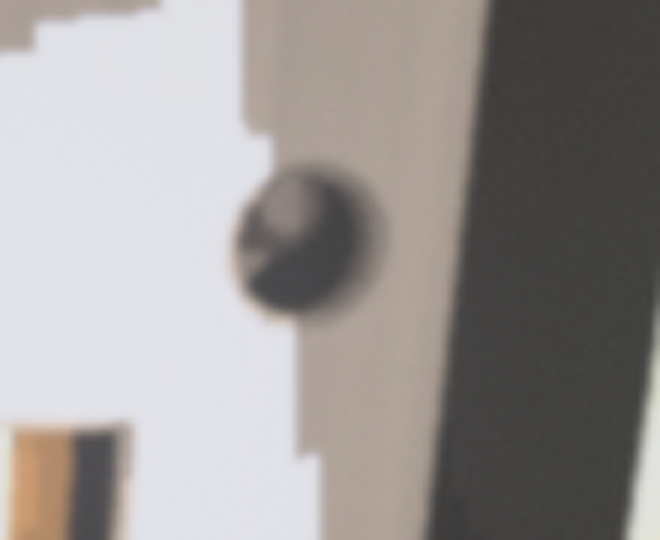

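View pics/s22a.png

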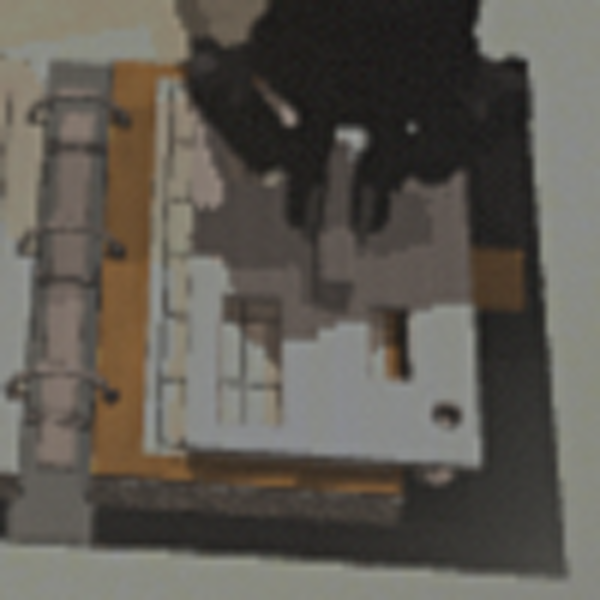

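```bash
python3 - <<'E'
from h import *
np.set_printoptions(precision=4,suppress=True)
W=cam('wrist');r,p,s=tool()
for d in(.087,.089):
  a=pix(W,(370.1,107.4),.038);b=pix(W,(373.25,114.1),p[2]-d+.005)
  print('pin',a,'hole',b,'move',a-b)
# predicted hole from fit
h=np.array([.0011+.044,.0885-.005,.0016+.078]);print('fit hole',p+r@h)
S=cam('scene')
q=crop((447,414),(290,205),6);print('scene hole far',pix(S,q,p[2]-.0885+.005), 'fit', p+r@np.array([.0011+.044,.0835,.0016-.078]))
hf=p+r@np.array([.0011+.044,.0885,.0016-.078]);print((proj(S,hf)-[290,205]+.5)*6)
for P in((.6142,.2169,.038),(.6134,.2172,.038)):print((proj(S,P)-[290,205]+.5)*6)
i=cv2.imread('pics/s22.png')
c=cv2.resize(i[262:288,352:378],None,fx=22,fy=22,interpolation=cv2.INTER_CUBIC)
cv2.imwrite('pics/s22b.png',np.clip(c*1.5,0,255).astype(np.uint8))
E
```

```text
pin [0.4594 0.2344 0.038 ] hole [0.4621 0.232  0.0519] move [-0.0027  0.0024 -0.0139]
pin [0.4594 0.2344 0.038 ] hole [0.4622 0.2326 0.0499] move [-0.0028  0.0018 -0.0119]
fit hole [0.46   0.232  0.0503]
scene hole far [0.6185 0.2152 0.0504] fit [0.6152 0.2168 0.0505]
[448.7741 413.9291]
[445.8417 422.0925]
[446.3267 420.3128]
```

View pics/s22b.png

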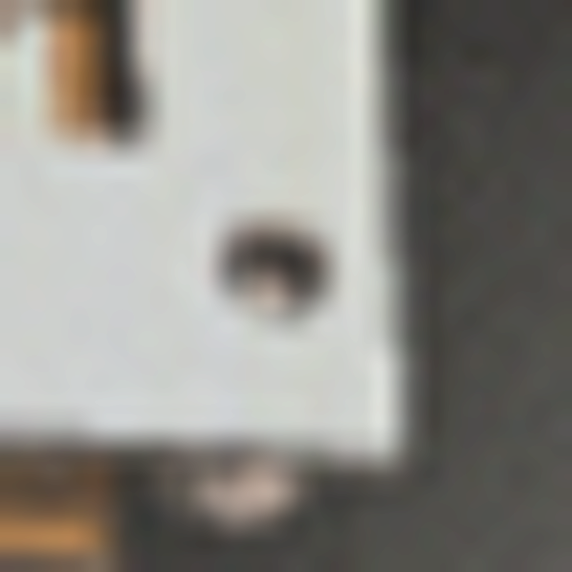

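```bash
python3 - <<'E'
from fit import *
np.set_printoptions(precision=4,suppress=True)
report()
print(pr([.0011,.0016,-.0027,.089,0,0],M))
W=cam('wrist');r,p,s=tool()
P=p+r@np.array([.0451,.084,.0796]);print(P,proj(W,P))
P=p+r@np.array([.0451,.0835,.0796]);print(P,proj(W,P))
E
```

```text
t 26.00 p [0.5347 0.1793 0.1339] yawx 1.4729 ydir [ 0.0014  0.0014 -1.    ] w 0.144 F [ 0.3  0.1 -1.7] j [ 0.19  0.08  1.89  0.    1.18 -1.28]
[[155.2153  58.8823]
 [402.5646  57.9711]
 [371.6303 109.1555]
 [279.4521 211.4215]
 [279.5537 196.3402]]
[0.46   0.232  0.0498] [372.0497 109.417 ]
[0.46   0.232  0.0503] [372.3476 109.4311]
```

```bash
python3 - <<'E'
from fit import *
np.set_printoptions(precision=5,suppress=True)
print(camera_info("wrist")["tool_from_camera"]); 
o=np.array([[157.7,64.2],[402.9,63.9],[372.75,113.75],[281,215.7],[281,202.7]])
x,f=fit(o,0);print(x,pr(np.r_[x,0,0],M))
E
```

```text
[[ 1.      -0.00118  0.00098  0.00138]
 [-0.0013  -0.32063  0.9472  -0.07   ]
 [-0.0008  -0.9472  -0.32063  0.08159]
 [ 0.       0.       0.       1.     ]]
[ 0.00179 -0.00079 -0.0027   0.08899] [[157.41517  64.66888]
 [403.42383  63.76277]
 [372.60794 114.40567]
 [280.99913 216.44932]
 [280.88188 200.72951]]
```

```bash
python3 - <<'E'
from h import *
np.set_printoptions(precision=4,suppress=True)
S=cam('scene')
print(camera_info('scene')['xyz'])
def c(u): return crop(u,(352,262),22)
for zt in(.049,.0505):
  h=pix(S,c((272,268)),zt)
  for tip in((268,290),(268,285)):
    t=pix(S,c(tip),.038);print(h,t,'move',t-h)
  print('aligned tip px', (proj(S,[h[0],h[1],.038])-[352,262]+.5)*22)
E
```

```text
[1.1395 0.0221 0.8831]
[0.618 0.215 0.049] [0.6138 0.2167 0.038 ] move [-0.0042  0.0017 -0.011 ]
[0.618 0.215 0.049] [0.6132 0.2168 0.038 ] move [-0.0048  0.0018 -0.011 ]
aligned tip px [257.5096 324.646 ]
[0.6189 0.2146 0.0505] [0.6138 0.2167 0.038 ] move [-0.0051  0.0021 -0.0125]
[0.6189 0.2146 0.0505] [0.6132 0.2168 0.038 ] move [-0.0057  0.0022 -0.0125]
aligned tip px [255.455  332.3416]
```

Call:
{"api": "carry_out", "payload": {
  "rows": [
    [[0, 0, 0, -0.07, 0.05, 0, 5], [0, 0, 0, 0, 0, 0, 5]]
  ]
}}

```text
time: 26.2
tool_pos: [0.5321, 0.1817, 0.1349]
tool_rot: [-0.524, 0.524, 0.476, -0.474]
contact_force: [-0.0, -0.3, -1.3]
gripper_width: 0.147
```

```bash
cat > look.py <<'E'
from h import *
import sys
k=sys.argv[1]
report()
i=grab_frame('wrist');s=grab_frame('scene')
cv2.imwrite(f'pics/w{k}.png',i);cv2.imwrite(f'pics/s{k}.png',s)
a=cv2.resize(i[94:134,352:392],None,fx=10,fy=10,interpolation=cv2.INTER_CUBIC)
b=cv2.resize(s[262:288,352:378],None,fx=400/26,fy=400/26,interpolation=cv2.INTER_CUBIC)
cv2.imwrite(f'pics/ws{k}.png',np.hstack([np.clip(a.astype(float)*1.2,0,255).astype(np.uint8),np.clip(b.astype(float)*1.5,0,255).astype(np.uint8)]))
E
python3 look.py 23
```

```text
t 26.20 p [0.5321 0.1817 0.1349] yawx 1.4733 ydir [ 0.0029  0.0018 -1.    ] w 0.147 F [-0.  -0.3 -1.3] j [ 0.2   0.07  1.89  0.    1.18 -1.28]
```

View pics/ws23.png

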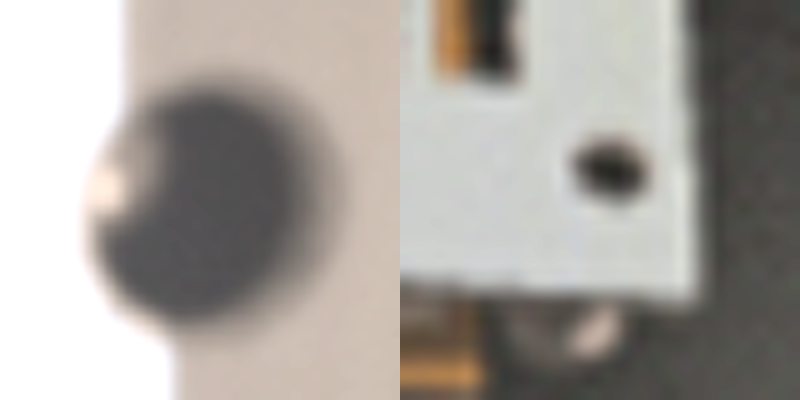

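```bash
cat > al.py <<'E'
from h import *
# given hole pixel & tip pixel (full image) and tool z -> world move to align
def al(hole,tip,d=.084,ztcp=None):
    c=camera_info("wrist");K=c["intrinsics"];T=c["tool_from_camera"];r,p,s=tool()
    if ztcp is None: ztcp=p[2]
    def at(uv,dy):
        v=T[:3,:3]@np.linalg.solve(K,[*uv,1.]);o=T[:3,3];return o+v*(dy-o[1])/v[1]
    h=at(hole,d);t=at(tip,ztcp-.038)
    Ti=np.linalg.inv(T);q=K@(Ti[:3,:3]@np.array([h[0],ztcp-.038,h[2]])+Ti[:3,3]);
    print("hole tool",np.round(h,4),"tip",np.round(t,4),"aligned tip px",np.round(q[:2]/q[2],2),"move world mm",np.round(1000*r@((t-h)*[1,0,1]),2)[:2])
E
python3 - <<'E'
from al import *
f=lambda u,v:(352+(u+.5)/10-.5,94+(v+.5)/10-.5)
for z in(.1335,.1349): al(f(215,205),f(125,170),ztcp=z)
al((373.25,114.1),(370.1,107.4),ztcp=.1335)
E
```

```text
hole tool [0.0458 0.084  0.0775] tip [0.0443 0.0955 0.0789] aligned tip px [366.65 113.43] move world mm [-1.55 -1.31]
hole tool [0.0458 0.084  0.0775] tip [0.0447 0.0969 0.0789] aligned tip px [365.93 113.36] move world mm [-1.49 -0.95]
hole tool [0.0459 0.084  0.0775] tip [0.0473 0.0955 0.0804] aligned tip px [366.84 113.48] move world mm [-2.81  1.68]
```

Call:
{"api": "carry_out", "payload": {
  "rows": [
    [[0, 0, 0, -0.04, -0.025, -0.06, 5], [0, 0, 0, 0, 0, 0, 5], [0, 0, 0, 0, 0, 0, 5]]
  ]
}}

```text
time: 26.6
tool_pos: [0.5303, 0.1804, 0.1318]
tool_rot: [-0.524, 0.524, 0.476, -0.474]
contact_force: [-0.8, -0.5, -0.8]
gripper_width: 0.146
```

```bash
python3 look.py 24
```

```text
t 26.60 p [0.5303 0.1804 0.1318] yawx 1.4731 ydir [ 0.0018  0.0015 -1.    ] w 0.146 F [-0.8 -0.5 -0.8] j [ 0.19  0.07  1.9   0.    1.17 -1.28]
```

View pics/ws24.png

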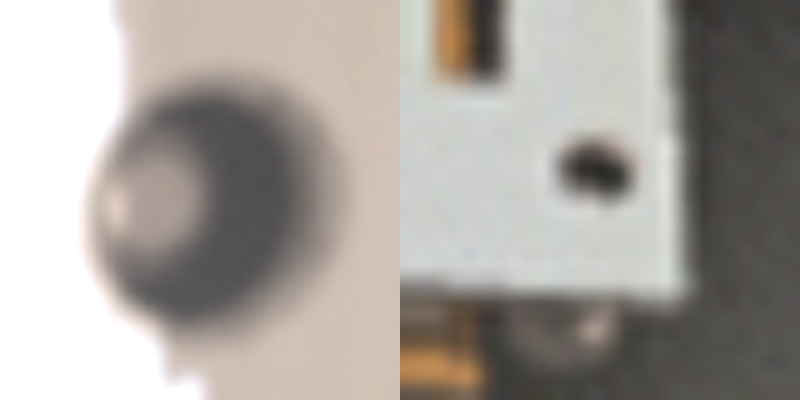

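```bash
python3 - <<'E'
from al import *
f=lambda u,v:(352+(u+.5)/10-.5,94+(v+.5)/10-.5)
for z in(.129,.1305,.1318): al(f(215,205),f(155,200),ztcp=z)
# scene far: predicted tip px for aligned and for model pin positions
S=cam('scene');g=400/26
h=crop((597-400,168),(352,262),g)
for zt in(.046,.048):
  H=pix(S,h,zt);print(H,'aligned tip',(proj(S,[H[0],H[1],.038])-[352,262]+.5)*g+[400,0])
b=crop((565-400,345),(352,262),g)
print('pin base ring',pix(S,b,.003))
E
```

```text
hole tool [0.0458 0.084  0.0775] tip [0.0448 0.091  0.0775] aligned tip px [369.05 113.66] move world mm [-0.15 -0.99]
hole tool [0.0458 0.084  0.0775] tip [0.0452 0.0925 0.0775] aligned tip px [368.23 113.58] move world mm [-0.08 -0.59]
hole tool [0.0458 0.084  0.0775] tip [0.0455 0.0938 0.0775] aligned tip px [367.54 113.52] move world mm [-0.01 -0.25]
[0.61274118 0.21718257 0.046     ] aligned tip [589.85931442 197.07618372]
[0.61399964 0.21671647 0.048     ] aligned tip [587.94126012 204.24971175]
pin base ring [0.6176547  0.21775165 0.003     ]
```

Call:
{"api": "carry_out", "payload": {
  "rows": [
    [[0, 0, 0, 0, -0.01, -0.06, 5], [0, 0, 0, 0, 0, -0.05, 5], [0, 0, 0, 0, 0, 0, 5]]
  ]
}}

```text
time: 27.0
tool_pos: [0.5301, 0.18, 0.1269]
tool_rot: [0.524, -0.524, -0.476, 0.474]
contact_force: [-0.9, -0.3, -1.9]
gripper_width: 0.147
```

```bash
python3 look.py 25
```

```text
t 27.00 p [0.5301 0.18   0.1269] yawx 1.4730 ydir [ 0.0012  0.0014 -1.    ] w 0.147 F [-0.9 -0.3 -1.9] j [ 0.19  0.08  1.9   0.    1.16 -1.28]
```

View pics/ws25.png

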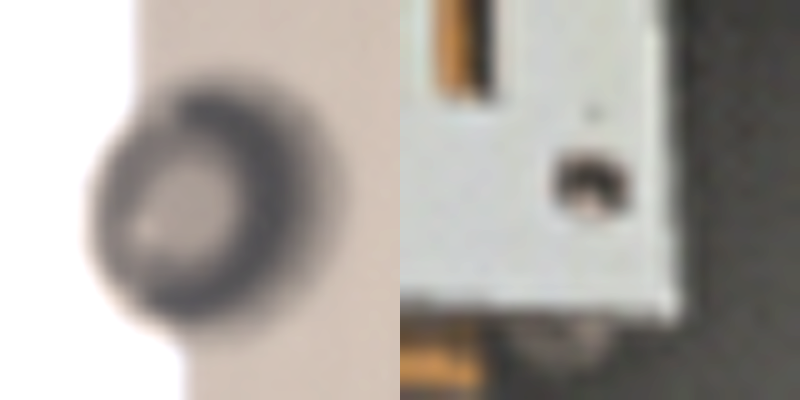

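Call:
{"api": "carry_out", "payload": {
  "rows": [
    [[0, 0, 0, 0, 0, -0.05, 5], [0, 0, 0, 0, 0, -0.04, 5], [0, 0, 0, 0, 0, 0, 5]]
  ]
}}

```text
time: 27.4
tool_pos: [0.5302, 0.18, 0.1235]
tool_rot: [0.524, -0.524, -0.476, 0.474]
contact_force: [0.1, 0.1, -1.5]
gripper_width: 0.144
```

```bash
python3 look.py 26
```

```text
t 27.40 p [0.5302 0.18   0.1235] yawx 1.4731 ydir [ 0.0015  0.0014 -1.    ] w 0.144 F [ 0.1  0.1 -1.5] j [ 0.19  0.08  1.9   0.    1.16 -1.28]
```

View pics/ws26.png

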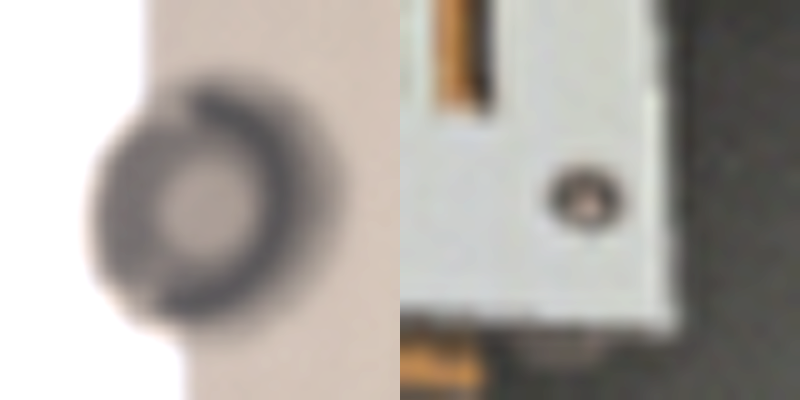

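Call:
{"api": "carry_out", "payload": {
  "rows": [
    [[0, 0, 0, 0, 0, -0.05, 5], [0, 0, 0, 0, 0, -0.05, 5], [0, 0, 0, 0, 0, 0, 5]]
  ]
}}

```text
time: 27.8
tool_pos: [0.5302, 0.18, 0.1195]
tool_rot: [0.524, -0.524, -0.476, 0.474]
contact_force: [0.1, 0.4, -1.3]
gripper_width: 0.144
```

Call:
{"api": "carry_out", "payload": {
  "rows": [
    [[0, 0, 0, 0, 0, -0.05, 5], [0, 0, 0, 0, 0, 0, 5]]
  ]
}}

```text
time: 28.0
tool_pos: [0.5302, 0.18, 0.1176]
tool_rot: [-0.524, 0.524, 0.476, -0.474]
contact_force: [0.0, -0.5, -2.2]
gripper_width: 0.144
```

```bash
python3 look.py 27
```

```text
t 28.00 p [0.5302 0.18   0.1176] yawx 1.4732 ydir [ 0.0015  0.0014 -1.    ] w 0.144 F [ 0.  -0.5 -2.2] j [ 0.19  0.09  1.91  0.    1.14 -1.28]
```

View pics/ws27.png

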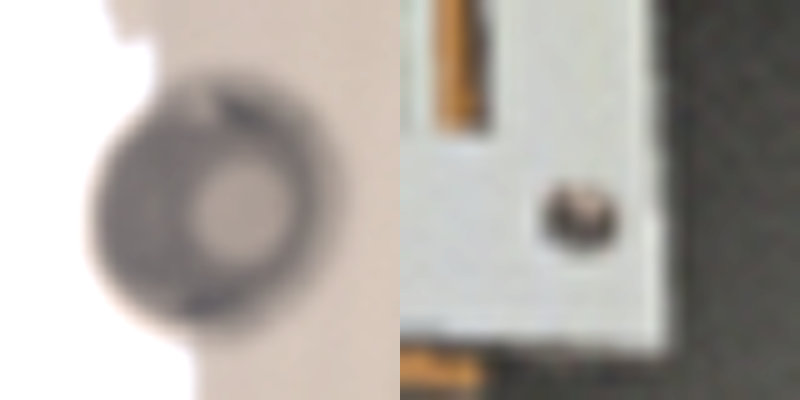

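Call:
{"api": "carry_out", "payload": {
  "rows": [
    [[0, 0, 0, 0, 0, -0.04, 5], [0, 0, 0, 0, 0, 0, 5]]
  ]
}}

```text
time: 28.3
tool_pos: [0.5303, 0.18, 0.1161]
tool_rot: [-0.524, 0.524, 0.476, -0.474]
contact_force: [-0.7, 0.3, -2.0]
gripper_width: 0.145
```

Call:
{"api": "carry_out", "payload": {
  "rows": [
    [[0, 0, 0, 0, 0, -0.03, 5], [0, 0, 0, 0, 0, 0, 5]]
  ]
}}

```text
time: 28.5
tool_pos: [0.5307, 0.1801, 0.1158]
tool_rot: [-0.524, 0.524, 0.476, -0.474]
contact_force: [-2.7, 0.1, 3.9]
gripper_width: 0.145
```

Call:
{"api": "carry_out", "payload": {
  "rows": [
    [[0, 0, 0, 0, 0, -0.03, 5], [0, 0, 0, 0, 0, 0, 5]]
  ]
}}

```text
time: 28.7
tool_pos: [0.5309, 0.1802, 0.1157]
tool_rot: [-0.524, 0.524, 0.476, -0.474]
contact_force: [-5.5, -1.6, 10.5]
gripper_width: 0.145
```

```bash
python3 look.py 28
```

```text
t 28.70 p [0.5309 0.1802 0.1157] yawx 1.4732 ydir [ 0.0024  0.0015 -1.    ] w 0.145 F [-5.5 -1.6 10.5] j [ 0.19  0.09  1.9   0.    1.14 -1.28]
```

View pics/ws28.png

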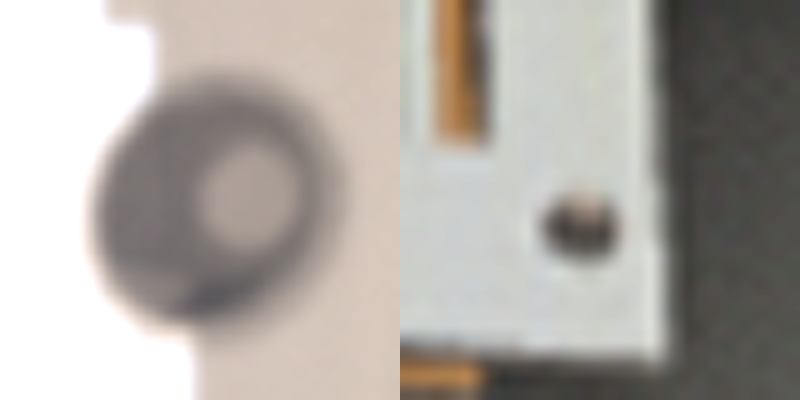

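View pics/s28.png

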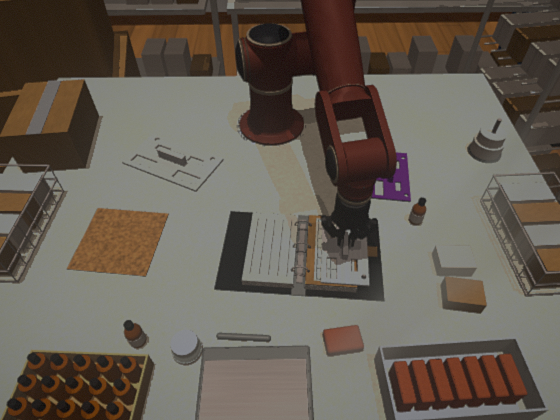

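Seated by force and height. Unload slightly, then let go and lift clear.

Call:
{"api": "carry_out", "payload": {
  "rows": [
    [[0, 0, 0, 0, 0, 0.05, 5], [0, 0, 0, 0, 0, 0, 20], [0, 0, 0, 0, 0, 0, 35], [0, 0, 0, 0, 0, 0.02, 50], [0, 0, 0, 0, 0, 0.2, 50]]
  ]
}}

```text
time: 29.3
tool_pos: [0.5296, 0.1799, 0.1237]
tool_rot: [0.524, -0.523, -0.475, 0.475]
contact_force: [-0.3, -0.3, -0.0]
gripper_width: 0.586
```

Call:
{"api": "carry_out", "payload": {
  "rows": [
    [[0, 0, 0, 0, 0, 0.6, 50], [0, 0, 0, 0, 0, 1, 50], [0, 0, 0, 0, 0, 1, 50], [0, 0, 0, -0.3, -0.6, 0.5, 50], [0, 0, 0, -0.3, -0.9, 0, 50]]
  ]
}}

```text
time: 29.8
tool_pos: [0.5083, 0.1207, 0.2545]
tool_rot: [-0.521, 0.525, 0.479, -0.472]
contact_force: [0.3, -0.3, 0.3]
gripper_width: 0.585
```

Call:
{"api": "carry_out", "payload": {
  "rows": [
    [[0, 0, 0, -0.4, -0.9, 0, 50], [0, 0, 0, -0.4, -0.9, 0, 50], [0, 0, 0, -0.4, -0.9, 0, 50], [0, 0, 0, -0.4, -0.9, 0, 50], [0, 0, 0, 0, 0, 0, 50]]
  ]
}}

```text
time: 30.3
tool_pos: [0.4412, -0.0269, 0.2493]
tool_rot: [-0.524, 0.526, 0.474, -0.473]
contact_force: [1.0, 0.6, -0.8]
gripper_width: 0.583
```

```bash
python3 - <<'E'
from h import *
report()
t=grab_frame('top');s=grab_frame('scene');w=grab_frame('wrist')
cv2.imwrite('pics/w29.png',w);cv2.imwrite('pics/t29.png',t)
cv2.imwrite('pics/t29c.png',cv2.resize(t[130:250,180:350],None,fx=4.7,fy=4.7,interpolation=cv2.INTER_CUBIC))
cv2.imwrite('pics/s29c.png',cv2.resize(s[200:305,290:390],None,fx=7,fy=5.5,interpolation=cv2.INTER_CUBIC))
E
```

```text
t 30.30 p [ 0.4412 -0.0269  0.2493] yawx 1.4679 ydir [ 0.0029  0.     -1.    ] w 0.583 F [ 1.   0.6 -0.8] j [-0.23 -0.37  2.08  0.    1.43 -1.7 ]
```

View pics/t29c.png

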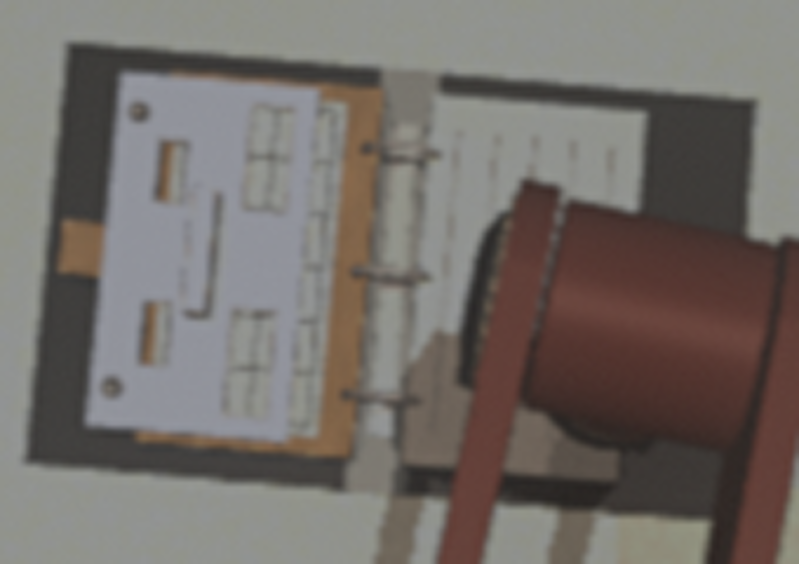

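View pics/s29c.png

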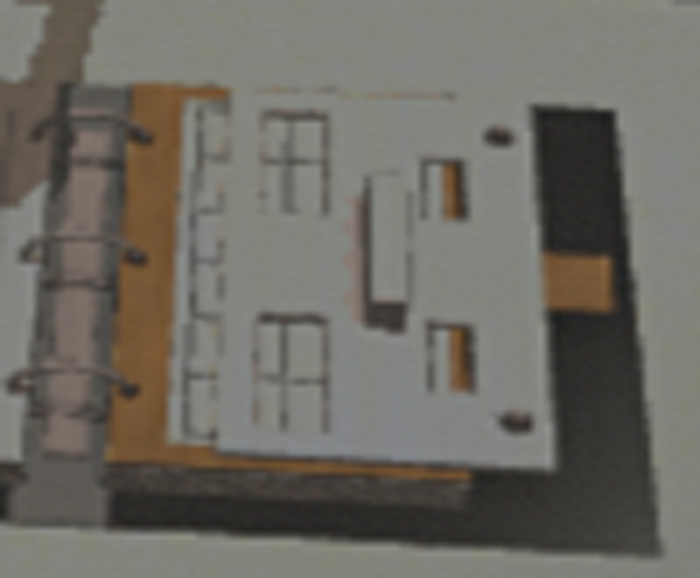

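View pics/t29.png

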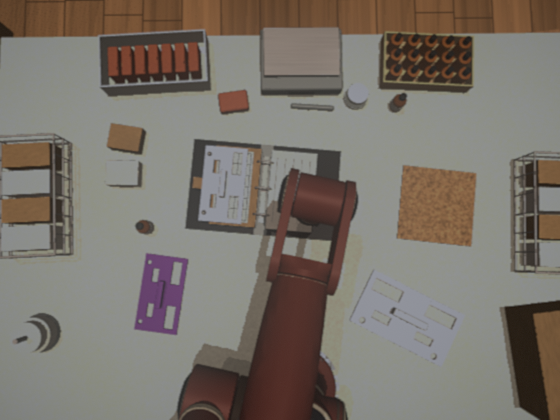

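```bash
python3 -c "
from plant import *
print(job_done())"
```

```text
the job is handed in; nothing more can be done
None
```

The job is done and handed in at about 30.5 s, well inside the 72 s limit. The mask went to the middle of the cork mat, the leaf was turned to the left with its chart up, and the mask now sits over the chart, half a turn round.

**Last checks:**
- **Seating:** Both pins show in both holes. The mask touched down at the expected height, with about 10 N on the wrist, and looks flat in the top and scene views.
- **Other things:** The bystanders look to be where they started, and the robot was clear of everything at the end.

**What went wrong on the way:** The leaf's tab slipped out of the fingers near upright on the first try. The leaf stayed standing, so I gripped it again and lowered it under control. I let go once it was flat to within about 2 mm at the tab, and the picture afterwards showed it lying flat.

**Disagreements in the measurements:** The cameras and the arm's pose readings differed by about 2 to 3 mm. I set the final alignment by looking at the holes and pins in the same picture.

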